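# Gang handle blanks in the sliding gauge, marked flats up

### The job

Get the eight-sided wooden handle blanks on the bench ready for marking out: roll each one until the flat with the dark stripe faces up and lay them all side by side on the gauge's bed between its two jaws, lying across the bed and centred on it. Then slide the gauge's jaw shut until it presses the row together against the fixed jaw, hold that gentle, firm pressure for a moment (about 10 N), and let go, leaving the row closed up with every stripe still on top. Leave the other tools where they lie.

Things in the scene. Friction and masses are not known exactly. Their poses are not given: they have to be found in the camera images.
- blank_1_mid (a point): an eight-sided (regular octagon) prism of light wood, 40 mm across flats, 43.3 mm across corners, 120 mm long, 0.11 kg; it lies on one of its long flats on the bench (axis 20 mm up). One long flat is marked by a narrow dark inlaid stripe along its middle; the others are plain. This point is the centre of the blank; its x axis runs along the length, its z axis points out of the marked flat (z up = marked flat up). May be absent.
- blank_2_mid (a point): an eight-sided (regular octagon) prism of light wood, 40 mm across flats, 43.3 mm across corners, 120 mm long, 0.11 kg; it lies on one of its long flats on the bench (axis 20 mm up). One long flat is marked by a narrow dark inlaid stripe along its middle; the others are plain. This point is the centre of the blank; its x axis runs along the length, its z axis points out of the marked flat (z up = marked flat up). May be absent.
- blank_3_mid (a point): an eight-sided (regular octagon) prism of light wood, 40 mm across flats, 43.3 mm across corners, 120 mm long, 0.11 kg; it lies on one of its long flats on the bench (axis 20 mm up). One long flat is marked by a narrow dark inlaid stripe along its middle; the others are plain. This point is the centre of the blank; its x axis runs along the length, its z axis points out of the marked flat (z up = marked flat up). May be absent.
- blank_4_mid (a point): an eight-sided (regular octagon) prism of light wood, 40 mm across flats, 43.3 mm across corners, 120 mm long, 0.11 kg; it lies on one of its long flats on the bench (axis 20 mm up). One long flat is marked by a narrow dark inlaid stripe along its middle; the others are plain. This point is the centre of the blank; its x axis runs along the length, its z axis points out of the marked flat (z up = marked flat up). May be absent.
- blank_1: the same blank as point blank_1_mid: origin at its centre, same axes
- blank_2: the same blank as point blank_2_mid: origin at its centre, same axes
- blank_3: the same blank as point blank_3_mid: origin at its centre, same axes
- blank_4: the same blank as point blank_4_mid: origin at its centre, same axes
- fixed_jaw: gauge's fixed jaw: aluminium plate 110 mm wide (x), 38 mm high, on the gauge's fixed plywood bed (10 mm thick, 150 mm wide in x). Origin: foot of its inner face, middle of the bed's width, on the bed's top, 10 mm above the bench. y axis: along the bed to the sliding jaw; x: across the bed, as the blanks shall lie; z up. Bed flat to y = 330 mm; behind the jaw (24 mm thick) it goes on to y = -75 mm
- jaw_plate: face plate of the sliding jaw, 110 mm by 38 mm high, parallel to the fixed jaw. Origin at the foot of its inner face at the middle of the bed's width, on the level of the bed's top; same axes as the fixed jaw, so its y axis points away from the fixed jaw; the body of the jaw lies behind it at +y
- gauge_jaw (a joint): gap between the inner faces of fixed and sliding jaw in m: 0 shut, 0.25 fully open; starts only partly open. Slides with about 2.5 N of friction and stays where it is left
- jaw_post (a point): middle of the upright black square post (22 x 22 mm, its top 14 mm above this point, free from 36 mm below this point upward) by which the sliding jaw is moved; 40 mm behind the jaw's inner face, 68 mm above the bench
- cork_block: cork sanding block 61x111x34 mm, a bystander; origin at its underside
- pine_offcut: square pine offcut 44x110x44 mm, a bystander; origin at its underside

How it is judged:
By the outcome, as a careful person would: the job done as asked, in the order asked, and still so for the second after the job is handed in, with the robot touching nothing.
Of blank_1, blank_2, blank_3, blank_4 only 2 to 3 are there at a start; the rules pass over those that are not, and their reading is None.
At some moment in a run one of blank_1, blank_2, blank_3, blank_4 may be knocked a few centimetres aside while the robot is not near it.
Once in a run the grip may slacken for a moment while it holds something.
It also fails if it takes over 210 s, if anything falls off the work surface, if the arm or the gripper's body presses on something with over 40 N, if the wrist force passes 120 N, or if a joint passes its speed limit or range.

### The arm

A 6-joint arm with a two-finger parallel gripper is mounted at the origin on a cart in front of the work surface, level with it; the furniture and walls round the work are solid. World frame = base frame: x ahead of the robot, y to its left, z up, the work surface at z = 0. Lengths are in m, angles in rad, forces in N, time in s.
With the tool pointing down it reaches from about 0.35 to 0.775 m from the base axis. Payload 5.5 kg.
Tool frame: the origin (TCP) lies between the finger pads; the fingertips stand 17 mm ahead of it and the grasp point (between the pads) lies 2 mm behind it (env.finger_overhang is the distance from the TCP to the fingertips, in m); z points along the fingers, y is the line along which they close (so a half turn about z gives the same grasp; the last joint's range is limited). The gripper opens to 85 mm and grips with 20 to 120 N. Pads are 22 mm wide; open, the fingers measure 114 mm over their backs; the gripper's body (76 mm by 85 mm) begins 54 mm behind the grasp point. The pads swing forward as they close: fully open they stand 13 mm farther back than shut.
Start: joints at [-1.386, 0.313, 0.046, 1.304, 0, 1.431], TCP at [0.183, -0.545, 0.248] pointing down, gripper open.
Joint ranges: [-2.76, 2.76], [-0.86, 1.69], [-1.03, 1.26], [-2.2, 2.34], [-1.47, 1.5], [-3.14, 3.14]. Speed limits (rad/s): [2.57, 2.57, 3.14, 3.14, 3.14, 3.14].

### API

Orientations are given as a unit quaternion [w, x, y, z].
In Python, from workcell import env gives the robot as it stands. The module is installed in compiled form; this text tells all that it offers.
- The arm moves only by the shell command python3 -m pendant 'ROWS' [FORCE]. ROWS is JSON, a list of rows, each a list of 5 numbers: the gripper's target within -1 to 1 (fully open at 1, half-way at 0, shut at -1), then the shift along the tool's x, y, z in m, then the turn about the tool's z in rad. A call has 1 to 8 rows; each row shifts and turns the commanded pose from where the row before left it, along the tool's axes as they then stand; what a row does not reach is not made up. A row lasts 1/8 s, in which the tool goes at most 62.5 mm and 10.7 degrees, less where a joint would pass 70% of its speed; a pose out of reach is approached as far as the arm can. A call with a gripper value outside its range is refused whole. The fingers move at their own pace and stop on an object; FORCE is the grip in N (left out, the last holds). Time passes only in rows, so rows that do not move let the fingers close. It gives the time, the measured TCP pose, the force, the opening and the grip force at its end, in the units of the state.
- env.get_state(): the state, without advancing time (a new reading comes with each control period).
- env.read_camera(name): name is "scene" or "top" or "wrist"; returns the picture (384x512x3 uint8, red, green, blue); there is no depth.
- env.calibration(name): a dict with "K" (3x3 intrinsics, pixels), "T" (4x4, takes a point from camera to world coordinates); the wrist camera has in their place "tool_from_camera" (4x4, takes a point from camera to tool coordinates, whose origin is the TCP and whose axes are the flange's). Camera axes: x right, y down, z forward; pixel columns grow to the right and rows downward; lengths in m; the calibration is good to about 2 mm. A picture is of the moment at which its call begins: read the wrist's pose just before it. calibration takes no time and is no camera call.
- env.hand_in(): hands the job in; it is judged then, once.
Trained networks look in the newest picture that a camera, given by its name, has taken for a name from the list of things; names that differ only in an ending like _2 or _b are one class to them, and where a whole thing is asked for, a point or a joint stands for the part that bears it (a point fixed in the world has none). Each returns a list of dicts, best first, with "score" (0 to 1); they miss things now and then, are a little off and sometimes report something else, mostly with a low value. They report only what shows in the picture. A call takes as long as a camera call.
- env.recognise(camera, label): "centre" ([column, row] in pixels, amid what is visible of it).
The state is a dict: "clock": time; "joint_pos": joint angles; "qvel": joint speeds; "tau": joint torques, N m; "tcp_pos": TCP position; "orientation": TCP orientation; "wrist_force": force on the tool from outside, world axes, zero at the start; "ft_torque": the same for the moment, N m; "finger_gap": finger opening in m; "grip_force": force on a finger pad.
Only numpy, scipy, OpenCV 4.12 (cv2) and the standard library are available. Lean on these libraries where they do the work, as an engineer would, in place of code of your own. Each camera call takes 0.05 s, during which the arm holds its last target. There are 200 camera calls.

## Working session

There is one attempt and no reset: what is moved stays moved. The work goes in short steps, Python scripts to look and compute and a shell command to move; the robot and the scene stay as the last step left them, time stands still between calls to the robot, and variables do not carry over. Pictures are saved under pics/ and viewed, at most 14 in all, crops included, and the job is handed in when it is done.

```bash
mkdir -p pics
cat > h.py <<'E'
import numpy as np, cv2
from workcell import env
from scipy.spatial.transform import Rotation as R
def cam(n,s=None):
    c=env.calibration(n); K=np.array(c["K"])
    if n=="wrist":
        s=s or env.get_state(); T=np.eye(4); q=s["orientation"]
        T[:3,:3]=R.from_quat([q[1],q[2],q[3],q[0]]).as_matrix(); T[:3,3]=s["tcp_pos"]; T=T@np.array(c["tool_from_camera"])
    else: T=np.array(c["T"])
    return K,T
def toworld(n,px,z,s=None):
    K,T=cam(n,s); d=T[:3,:3]@np.linalg.inv(K)@np.array([px[0],px[1],1.]); o=T[:3,3]
    return o+d*(z-o[2])/d[2]
def topix(n,p,s=None):
    K,T=cam(n,s); v=np.linalg.inv(T)@np.append(p,1); v=K@v[:3]; return v[:2]/v[2]
def snap(n,f,crop=None,scale=1):
    s=env.get_state(); im=np.array(env.read_camera(n))[:,:,::-1].copy(); cv2.imwrite(f"raw_{n}.png",im)
    if crop: im=im[crop[1]:crop[3],crop[0]:crop[2]]
    cv2.imwrite("pics/"+f,cv2.resize(im,None,fx=scale,fy=scale,interpolation=cv2.INTER_CUBIC)); return s
def st():
    s=env.get_state(); print(s["clock"],np.round(s["tcp_pos"],4),np.round(s["orientation"],3),s["finger_gap"],s["grip_force"],np.round(s["wrist_force"],1),np.round(s["joint_pos"],2))
E
python3 - <<'E'
from h import *
st()
snap("top","t1.png",scale=1.5); 
for l,z in [("blank_1",.04),("blank_1_mid",.02),("fixed_jaw",.048),("jaw_plate",.048),("jaw_post",.068),("cork_block",.034),("pine_offcut",.044)]:
    for r in env.recognise("top",l): print(l,round(r["score"],2),np.round(r["centre"],1),np.round(toworld("top",r["centre"],z),3))
snap("scene","s1.png",scale=1.5)
print(cam("top"))
E
```

```text
0.0 [ 0.1834 -0.5445  0.2474] [-0.001  0.987  0.162 -0.   ] 0.08515447817256724 0.0 [-0.6  0.   0.3] [-1.39  0.31  0.04  1.3   0.    1.43]
blank_1 0.73 [338.9 195.9] [ 0.602 -0.337  0.04 ]
fixed_jaw 0.96 [188.  210.5] [0.568 0.035 0.048]
jaw_plate 0.72 [159.9 218.2] [0.55  0.103 0.048]
jaw_plate 0.46 [153.3 211.4] [0.566 0.12  0.048]
jaw_post 0.73 [153.7 210. ] [0.569 0.114 0.068]
cork_block 0.65 [158.5 137.5] [0.752 0.111 0.034]
pine_offcut 0.92 [224.7 141.5] [ 0.739 -0.055  0.044]
(array([[488.72136459,   0.        , 256.37990862],
       [  0.        , 488.72136459, 190.8014066 ],
       [  0.        ,   0.        ,   1.        ]]), array([[-0.00635822, -0.99754799,  0.0696964 ,  0.53176245],
       [-0.99997412,  0.00657743,  0.00291608, -0.13656747],
       [-0.00336736, -0.06967605, -0.99756399,  1.24410924],
       [ 0.        ,  0.        ,  0.        ,  1.        ]]))
```

View pics/t1.png

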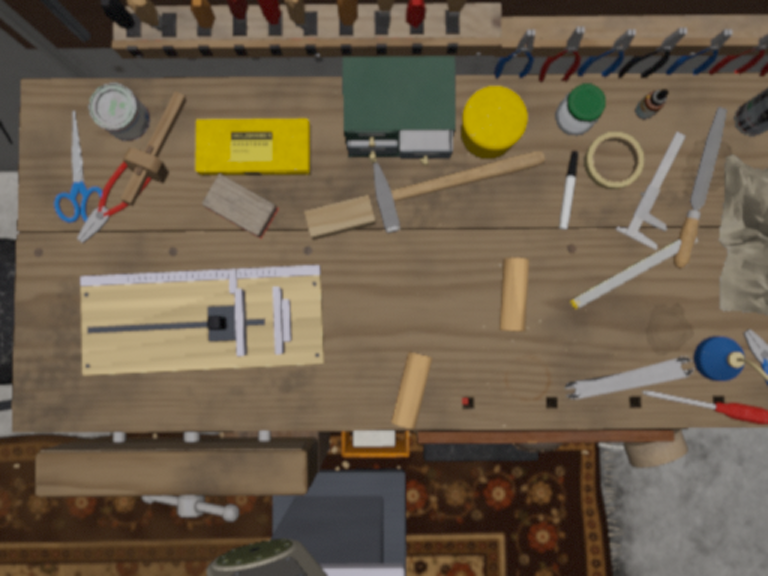

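View pics/s1.png

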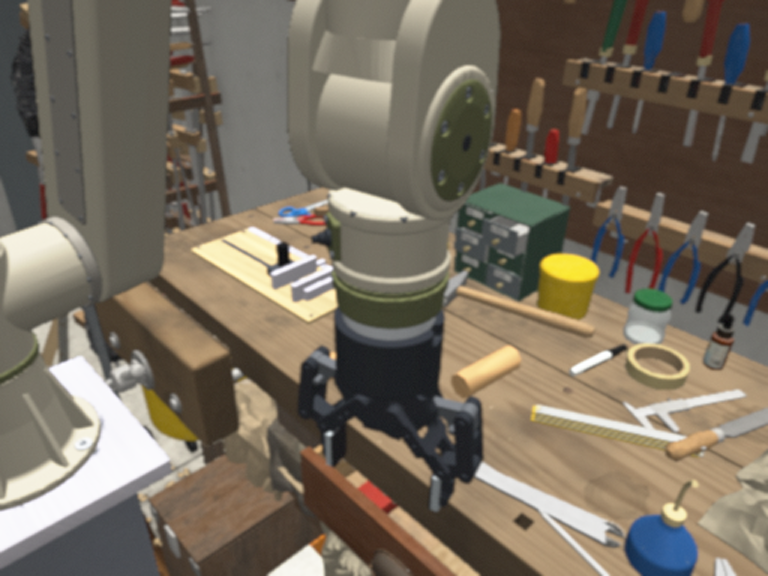

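The top view shows two blanks, at about full-resolution px (343,197) and (274,261), with no stripe visible on either. The gauge is at the left with its post near (146,215), and the gap is only about 50 mm. Next I measure the blank axes and the gauge, and plan the first move.

```bash
cat >> h.py <<'E'
def blanks(n,s=None,z=.03):
    im=cv2.imread(f"raw_{n}.png"); hsv=cv2.cvtColor(im,cv2.COLOR_BGR2HSV)
    m=cv2.inRange(hsv,(8,70,130),(18,190,255)); m=cv2.morphologyEx(m,cv2.MORPH_OPEN,np.ones((3,3)))
    out=[]
    for c in cv2.findContours(m,cv2.RETR_EXTERNAL,cv2.CHAIN_APPROX_SIMPLE)[0]:
        if cv2.contourArea(c)<400: continue
        b=cv2.boxPoints(cv2.minAreaRect(c)); w=np.array([toworld(n,p,z,s)[:2] for p in b])
        e=[w[1]-w[0],w[2]-w[1]]; l=[np.linalg.norm(v) for v in e]; i=int(np.argmax(l))
        if not(.09<max(l)<.15 and .03<min(l)<.07): continue
        a=np.degrees(np.arctan2(e[i][1],e[i][0]))%180
        out.append((w.mean(0),a,l)); print("blank",np.round(b.mean(0)),np.round(w.mean(0),4),"ang",round(a,1),np.round(l,3))
    return out
def plan(x,y,z,yaw_y=None):
    """yaw_y: desired world angle (deg) of closing axis; gives turn, then shift in final tool axes"""
    s=env.get_state(); q=s["orientation"]; M=R.from_quat([q[1],q[2],q[3],q[0]]).as_matrix()
    t=0
    if yaw_y is not None:
        cur=np.degrees(np.arctan2(M[1,1],M[0,1])); d=(yaw_y-cur+90)%180-90; t=-d  # tool z down
        M=R.from_euler("z",d,degrees=True).as_matrix()@M
    print("turn deg",round(t,2),"rad",round(np.radians(t),4),"then shift tool mm",np.round(1000*M.T@(np.array([x,y,z])-s["tcp_pos"]),1))
E
python3 - <<'E'
from h import *
blanks("top")
hsv=cv2.cvtColor(cv2.imread("raw_top.png"),cv2.COLOR_BGR2HSV)
print(hsv[197,343],hsv[261,274],hsv[170,300],hsv[235,100])
print(env.finger_overhang, np.round(env.calibration("wrist")["tool_from_camera"],4), np.round(env.calibration("wrist")["K"],0))
for n,p,z in [("bed c1",(82,277),.01),("bed c2",(320,268),.01),("bed c3",(324,363),.01),("bed c4",(84,374),.01),("fj top",(277,288),.048),("fj bot",(278,354),.048),("jp top",(239,290),.048),("jp bot",(241,355),.048),("post",(217,321),.082)]:
    print(n,np.round(toworld("top",np.array(p)/1.5,z),3))
plan(.55,-.30,.30)
E
```

```text
blank [226. 143.] [ 0.7369 -0.0565] ang 103.2 [0.113 0.044]
[ 17 109 182] [ 17 107 186] [ 16  83 129] [ 21  80 186]
0.017 [[-1.000e-04 -9.492e-01 -3.148e-01  7.850e-02]
 [ 1.000e+00  3.000e-04 -1.200e-03 -1.300e-03]
 [ 1.300e-03 -3.148e-01  9.492e-01 -1.249e-01]
 [ 0.000e+00  0.000e+00  0.000e+00  1.000e+00]] [[282.   0. 263.]
 [  0. 282. 191.]
 [  0.   0.   1.]]
bed c1 [0.637 0.379 0.01 ]
bed c2 [ 0.65  -0.024  0.01 ]
bed c3 [ 0.49  -0.031  0.01 ]
bed c4 [0.474 0.372 0.01 ]
fj top [0.614 0.043 0.048]
fj bot [0.506 0.041 0.048]
jp top [0.611 0.105 0.048]
jp bot [0.505 0.101 0.048]
post [0.559 0.133 0.082]
turn deg 0 rad 0.0 then shift tool mm [ 425.5 -115.2  -51.7]
```

```bash
sed -i 's/(8,70,130),(18,190,255)/(14,88,140),(19,190,255)/' h.py
python3 -m pendant '[[1,0.053,-0.0145,-0.0065,0],[1,0.053,-0.0145,-0.0065,0],[1,0.053,-0.0145,-0.0065,0],[1,0.053,-0.0145,-0.0065,0],[1,0.053,-0.0145,-0.0065,0],[1,0.053,-0.0145,-0.0065,0],[1,0.053,-0.0145,-0.0065,0],[1,0.053,-0.0145,-0.0065,0]]'
python3 -m pendant '[[1,0,0,0,0],[1,0,0,0,0]]'
python3 - <<'E'
from h import *
st(); s=snap("wrist","w1.png",scale=1.5); blanks("wrist",s)
im=cv2.imread("raw_top.png")
for r in env.recognise("wrist","blank_1"): print(round(r["score"],2),np.round(r["centre"]),np.round(toworld("wrist",r["centre"],.035,s),3))
env.read_camera("top"); snap("top","t2.png"); blanks("top")
E
```

```text
clock: 1.45
tcp_pos: [0.5497, -0.2986, 0.3007]
orientation: [0.0, 0.987, 0.162, 0.0]
wrist_force: [-0.4, 0.2, 0.0]
finger_gap: 0.0851
grip_force: 0.0
clock: 1.7
tcp_pos: [0.5481, -0.2996, 0.3]
orientation: [-0.0, 0.987, 0.162, -0.0]
wrist_force: [-0.2, 0.3, -0.7]
finger_gap: 0.0854
grip_force: 0.0
1.7 [ 0.5481 -0.2996  0.3   ] [-0.     0.987  0.162 -0.   ] 0.08541630762282165 0.0 [-0.2  0.3 -0.7] [-0.63  0.41  0.31  1.47 -0.    2.19]
blank [161. 196.] [ 0.4386 -0.1736] ang 165.4 [0.125 0.04 ]
blank [307. 131.] [ 0.5973 -0.345 ] ang 174.2 [0.122 0.039]
0.9 [308. 128.] [ 0.604 -0.344  0.035]
0.81 [163. 191.] [ 0.453 -0.177  0.035]
blank [274. 260.] [ 0.4454 -0.1748] ang 164.2 [0.122 0.035]
```

View pics/w1.png

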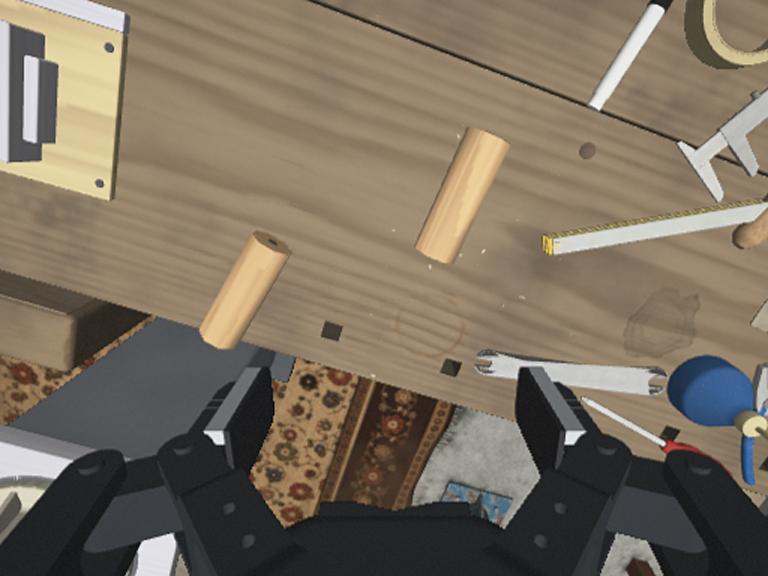

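The wrist view shows exactly two blanks, at about px (307,131) and (163,193). There is no stripe on any of the upper flats, so I check from the oblique scene camera.

Run:
```python
from h import *
K,T=cam("scene"); print(np.round(T[:3,3],3),np.round(T[:3,2],2))
snap("scene","s2.png")
im=cv2.imread("raw_scene.png"); out=[]
for p in [(.602,-.343,.02),(.446,-.175,.02)]:
    u=topix("scene",p); print(u); c=cv2.getRectSubPix(im,(90,90),tuple(map(float,u))); out.append(cv2.resize(c,(400,400),interpolation=cv2.INTER_CUBIC))
cv2.imwrite("pics/s2c.png",np.hstack(out))
```

```text
[-0.062 -0.793  0.63 ] [ 0.59  0.62 -0.51]
[323.35045668 246.06830465]
[228.53674556 241.18497883]
```

View pics/s2c.png

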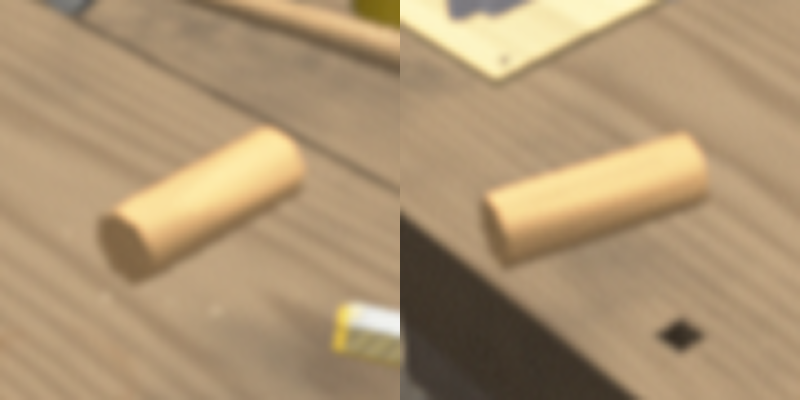

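No stripe is visible on the robot-right (-y) sides either, so it sits underneath or on the +y side. The plan is to straddle the blank with the fingers high and roll it towards -y one flat at a time.

Run:
```python
from h import *
plan(.58,-.344,.16,84.2)
```

```text
turn deg 24.29 rad 0.424 then shift tool mm [ 36.9  39.8 140.4]
```

```bash
python3 -m pendant '[[0.65,0,0,0,0.1413],[0.65,0,0,0,0.1413],[0.65,0,0,0,0.1414],[0.65,0.0123,0.0133,0.0467,0],[0.65,0.0123,0.0133,0.0467,0],[0.65,0.0123,0.0132,0.0467,0],[0.65,0,0,0,0],[0.65,0,0,0,0]]'
python3 - <<'E'
from h import *
st(); s=snap("wrist","w2.png"); b=blanks("wrist",s)
for r in env.recognise("wrist","blank_1"): print(round(r["score"],2),np.round(r["centre"]),np.round(toworld("wrist",r["centre"],.035,s),3))
E
```

```text
clock: 2.95
tcp_pos: [0.5808, -0.3435, 0.1616]
orientation: [0.0, 0.999, -0.05, 0.0]
wrist_force: [0.5, 0.4, -0.3]
finger_gap: 0.0709
grip_force: 0.0
2.95 [ 0.5808 -0.3435  0.1616] [ 0.     0.999 -0.05   0.   ] 0.07093342551367399 0.0 [ 0.5  0.4 -0.3] [-0.65  0.54  0.18  1.21  0.    2.59]
blank [263. 163.] [ 0.5964 -0.3449] ang 175.7 [0.038 0.124]
0.97 [267. 160.] [ 0.605 -0.349  0.035]
0.55 [128. 276.] [ 0.497 -0.193  0.035]
```

View pics/w2.png

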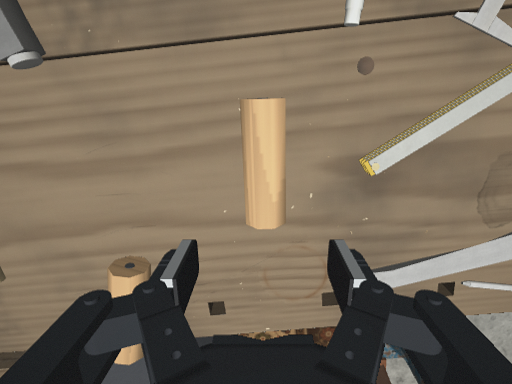

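The blank is upright at px (265,163) and centred between the fingers, still with no stripe. I lower to straddle it.

Run:
```python
from h import *
plan(.602,-.345,.0325,85)
```

```text
turn deg -0.7 rad -0.0121 then shift tool mm [ 19.8  -0.7 130.7]
```

```bash
python3 -m pendant '[[0.65,0.020,0,0,-0.012],[0.65,0,0,0.033,0],[0.65,0,0,0.033,0],[0.65,0,0,0.033,0],[0.65,0,0,0.0317,0],[0.65,0,0,0,0]]'
python3 -m pendant '[[0.65,0,0.007,0,0],[0.65,0,0.005,0,0],[0.65,0,0.005,0,0],[0.65,0,0.005,0,0],[0.65,0,0.005,0,0],[0.65,0,0.004,0,0],[0.65,0,0,0,0],[0.65,0,0,0,0]]'
python3 - <<'E'
from h import *
st(); s=snap("wrist","w3.png"); b=blanks("wrist",s)
E
```

```text
clock: 3.8
tcp_pos: [0.6, -0.344, 0.0289]
orientation: [-0.001, 0.999, -0.043, -0.001]
wrist_force: [-0.1, 0.9, 0.3]
finger_gap: 0.0706
grip_force: 0.0
clock: 4.8
tcp_pos: [0.5981, -0.3761, 0.0293]
orientation: [0.0, 0.999, -0.044, -0.0]
wrist_force: [-0.5, -1.2, -0.5]
finger_gap: 0.0703
grip_force: 0.0
4.8 [ 0.5981 -0.3761  0.0293] [ 0.     0.999 -0.044 -0.   ] 0.07027026763149778 0.0 [-0.5 -1.2 -0.5] [-0.67  0.69  0.1   0.99 -0.    2.55]
blank [232. 246.] [ 0.6009 -0.3605] ang 176.4 [0.038 0.11 ]
```

View pics/w3.png

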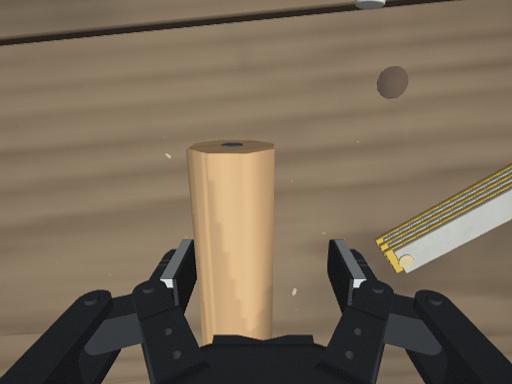

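It moved 16 mm, but the grain pattern looks unchanged, so it probably slid. I push again while lifting along the tipping arc, so that pad friction helps lift the edge.

```bash
python3 -m pendant '[[0.65,0,0.0026,-0.0024,0],[0.65,0,0.0028,-0.0021,0],[0.65,0,0.0029,-0.0019,0],[0.65,0,0.0031,-0.0016,0],[0.65,0,0.0032,-0.0013,0],[0.65,0,0.0033,-0.001,0],[0.65,0,0,0,0],[0.65,0,0,0,0]]'
python3 - <<'E'
from h import *
st(); s=snap("wrist","w4.png"); b=blanks("wrist",s)
E
```

```text
clock: 5.85
tcp_pos: [0.597, -0.394, 0.0416]
orientation: [0.0, 0.999, -0.044, 0.001]
wrist_force: [-2.6, 3.0, 8.6]
finger_gap: 0.0703
grip_force: 3.7
5.85 [ 0.597  -0.394   0.0416] [ 0.     0.999 -0.044  0.001] 0.07030571988462837 3.684645089088008 [-2.6  3.   8.6] [-0.7   0.69  0.15  1.02  0.    2.53]
blank [226. 244.] [ 0.5936 -0.3732] ang 175.8 [0.037 0.122]
```

View pics/w4.png

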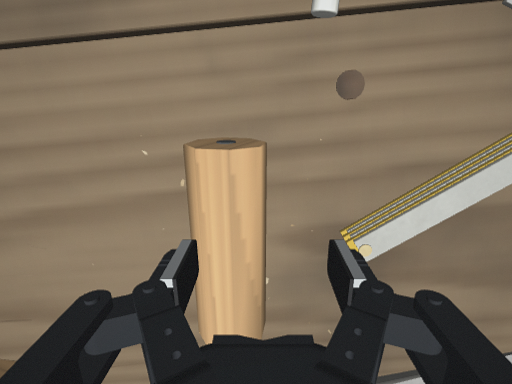

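The grain has changed and there is a force on the tip, so it rolled one flat. I back off, lower and repeat the arc.

```bash
python3 -m pendant '[[0.65,0,-0.009,0,0],[0.65,0,0,0.012,0],[0.65,0,0,0,0],[0.65,0,0.004,0,0],[0.65,0,0.002,0,0],[0.65,0,0,0,0]]'
python3 -m pendant '[[0.65,0,0.0026,-0.0024,0],[0.65,0,0.0028,-0.0021,0],[0.65,0,0.0029,-0.0019,0],[0.65,0,0.0031,-0.0016,0],[0.65,0,0.0032,-0.0013,0],[0.65,0,-0.004,0,0],[0.65,0,-0.004,0,0],[0.65,0,0,0,0]]'
python3 - <<'E'
from h import *
st(); s=snap("wrist","w5.png"); b=blanks("wrist",s)
E
```

```text
clock: 6.65
tcp_pos: [0.5971, -0.3913, 0.028]
orientation: [0.0, 0.999, -0.044, 0.0]
wrist_force: [-0.8, -0.5, 0.2]
finger_gap: 0.0705
grip_force: 0.0
clock: 7.65
tcp_pos: [0.5963, -0.3969, 0.0367]
orientation: [-0.0, 0.999, -0.043, -0.0]
wrist_force: [0.0, 0.7, 0.7]
finger_gap: 0.0706
grip_force: 0.5
7.65 [ 0.5963 -0.3969  0.0367] [-0.     0.999 -0.043 -0.   ] 0.07058595002765211 0.5222070432523651 [0.  0.7 0.7] [-0.7   0.7   0.15  1.02 -0.    2.53]
blank [231. 244.] [ 0.5953 -0.3794] ang 175.7 [0.039 0.118]
```

View pics/w5.png

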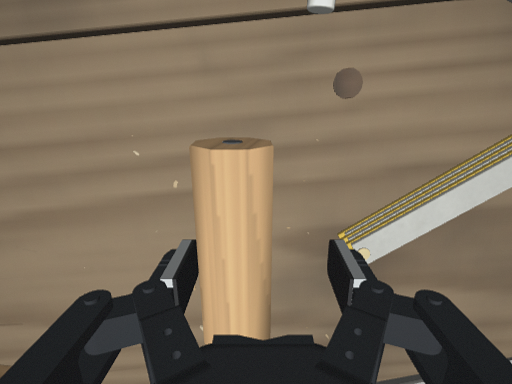

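```bash
cat >> h.py <<'E'
def patch(n,c,ang,s,tag=None,prev=None,x0=.01,x1=.055):
    """rectified grey patch of blank seen on plane z=.04 (z top), prints lateral profile (toward +y)"""
    g=cv2.cvtColor(cv2.imread(f"raw_{n}.png"),cv2.COLOR_BGR2GRAY).astype(np.float32)
    a=np.radians(ang); u=np.array([np.cos(a),np.sin(a)]); u*=np.sign(u[0]); v=np.array([-u[1],u[0]])
    L=np.arange(x0,x1,.001); W=np.arange(-.026,.0261,.001)
    def zz(w): return .04 if abs(w)<=.0083 else max(.028,.04-(abs(w)-.0083))
    px=np.array([[topix(n,np.append(np.array(c)+l*u+w*v,zz(w)),s) for w in W] for l in L],np.float32)
    p=cv2.remap(g,px[...,0],px[...,1],cv2.INTER_LINEAR)
    print("profile -26..26mm(+y):",[int(k) for k in np.median(p,0)[::2]])
    if prev:
        q=np.load(prev); print("corr",np.round(cv2.matchTemplate(p,q[4:-4,14:-14],cv2.TM_CCOEFF_NORMED).max(),3))
    if tag: np.save(tag,p)
E
python3 - <<'E'
from h import *
import shutil
s=env.get_state()
patch("wrist",(.5963,-.379),175.7,s,"a.npy","a.npy" if False else None)
E
python3 -m pendant '[[0.65,0,-0.004,0,0],[0.65,0,0,0.009,0],[0.65,0,0,0,0],[0.65,0,0.003,0,0],[0.65,0,0.002,0,0],[0.65,0,0,0,0]]'
python3 -m pendant '[[0.65,0,0.0026,-0.0024,0],[0.65,0,0.0028,-0.0021,0],[0.65,0,0.0029,-0.0019,0],[0.65,0,0.0031,-0.0016,0],[0.65,0,0.0032,-0.0013,0],[0.65,0,0.0033,-0.001,0],[0.65,0,0.003,-0.0005,0],[0.65,0,0,0,0]]'
python3 - <<'E'
from h import *
st(); s=snap("wrist","w6.png"); b=blanks("wrist",s)
if b: patch("wrist",(s["tcp_pos"][0],b[0][0][1]),175.7,s,"b.npy","a.npy")
E
```

```text
profile -26..26mm(+y): [127, 127, 136, 149, 162, 172, 176, 164, 174, 188, 179, 183, 191, 185, 186, 172, 170, 172, 169, 155, 142, 124, 124, 125, 125, 125, 124]
clock: 8.45
tcp_pos: [0.5963, -0.3987, 0.0283]
orientation: [0.0, 0.999, -0.044, 0.0]
wrist_force: [0.9, 0.3, -0.6]
finger_gap: 0.0703
grip_force: 0.1
clock: 9.45
tcp_pos: [0.5946, -0.4199, 0.0416]
orientation: [0.001, 0.999, -0.044, 0.001]
wrist_force: [-4.3, 2.3, 12.4]
finger_gap: 0.0702
grip_force: 5.4
9.45 [ 0.5946 -0.4199  0.0416] [ 0.001  0.999 -0.044  0.001] 0.07024952101497432 5.445747817866504 [-4.3  2.3 12.4] [-0.72  0.72  0.19  1.04 -0.    2.5 ]
blank [224. 244.] [ 0.5916 -0.3975] ang 174.9 [0.037 0.123]
profile -26..26mm(+y): [124, 124, 126, 146, 150, 163, 175, 180, 167, 177, 184, 187, 194, 192, 191, 186, 178, 169, 162, 149, 132, 119, 126, 126, 126, 125, 125]
corr 0.852
```

Run:
```python
from h import *
import shutil
q=lambda z:[0,.99905,z,0]
S={"w2":([.5808,-.3435,.1616],-.05,-.345),"w3":([.5981,-.3761,.0293],-.044,-.361),"w4":([.597,-.394,.0416],-.044,-.3765),"w5":([.5963,-.3969,.0367],-.043,-.3794),"w6":([.5946,-.4199,.0416],-.044,-.400)}
for k,(t,z,y) in S.items():
    shutil.copy(f"pics/{k}.png","raw_wrist.png"); s=dict(tcp_pos=np.array(t),orientation=q(z))
    print(k); patch("wrist",(.600 if k<"w4" else .597 if k<"w6" else .5946,y),175,s,k+".npy")
P={k:np.load(k+".npy") for k in S}
for a in S: print(a,[round(float(cv2.matchTemplate(P[a],P[b][8:-8,14:-14],cv2.TM_CCOEFF_NORMED).max()),2) for b in S])
cv2.imwrite("pics/cmp.png",cv2.resize(np.hstack([cv2.normalize(P[k],None,0,255,cv2.NORM_MINMAX) for k in S]),None,fx=2.8,fy=6))
```

```text
w2Traceback (most recent call last):
  File "<stdin>", line 7, in <module>
  File "h.py", line 48, in patch
    px=np.array([[topix(n,np.append(np.array(c)+l*u+w*v,zz(w)),s) for w in W] for l in L],np.float32)
                  ~~~~~^^^^^^^^^^^^^^^^^^^^^^^^^^^^^^^^^^^^^^^^^^
  File "h.py", line 15, in topix
    K,T=cam(n,s); v=np.linalg.inv(T)@np.append(p,1); v=K@v[:3]; return v[:2]/v[2]
        ~~~^^^^^
  File "h.py", line 5, in cam
    c=env.calibration(n); K=np.array(c["K"])
ValueError: time passes only in moves, steps and waits
```

```bash
sed -i 's/^def cam(n,s=None):/_C={}\ndef cam(n,s=None):/; s/    c=env.calibration(n); K=/    if n not in _C: _C[n]=env.calibration(n)\n    c=_C[n]; K=/' h.py
python3 - <<'E'
from h import *
import shutil
q=lambda z:[0,.99905,z,0]
S={"w2":([.5808,-.3435,.1616],-.05,-.345),"w3":([.5981,-.3761,.0293],-.044,-.361),"w4":([.597,-.394,.0416],-.044,-.3765),"w5":([.5963,-.3969,.0367],-.043,-.3794),"w6":([.5946,-.4199,.0416],-.044,-.400)}
for k,(t,z,y) in S.items():
    shutil.copy(f"pics/{k}.png","raw_wrist.png"); s=dict(tcp_pos=np.array(t),orientation=q(z))
    patch("wrist",(.600 if k<"w4" else .597 if k<"w6" else .5946,y),175,s,k+".npy")
P={k:np.load(k+".npy") for k in S}
for a in S: print(a,[round(float(cv2.matchTemplate(P[a],P[b][8:-8,14:-14],cv2.TM_CCOEFF_NORMED).max()),2) for b in S])
cv2.imwrite("pics/cmp.png",cv2.resize(np.hstack([cv2.normalize(P[k],None,0,255,cv2.NORM_MINMAX) for k in S]),None,fx=2.8,fy=6))
E
```

```text
profile -26..26mm(+y): [127, 128, 127, 139, 156, 166, 175, 186, 196, 200, 195, 196, 198, 200, 197, 192, 177, 171, 183, 164, 159, 142, 125, 124, 127, 127, 127]
profile -26..26mm(+y): [126, 125, 125, 129, 149, 158, 166, 177, 187, 194, 191, 190, 192, 194, 193, 188, 176, 165, 178, 160, 154, 142, 127, 119, 124, 124, 123]
profile -26..26mm(+y): [128, 128, 128, 128, 86, 157, 168, 173, 180, 184, 184, 173, 166, 181, 185, 179, 185, 190, 182, 184, 171, 162, 158, 138, 100, 125, 126]
profile -26..26mm(+y): [127, 127, 128, 143, 156, 169, 175, 168, 165, 185, 181, 181, 188, 190, 185, 184, 166, 175, 171, 163, 149, 132, 124, 125, 125, 125, 124]
profile -26..26mm(+y): [123, 124, 124, 121, 130, 149, 157, 174, 175, 170, 169, 182, 185, 193, 193, 191, 189, 182, 172, 169, 161, 147, 132, 118, 126, 125, 125]
w2 [1.0, 0.98, 0.28, 0.75, 0.73]
w3 [0.97, 1.0, 0.32, 0.74, 0.72]
w4 [0.85, 0.85, 1.0, 0.85, 0.74]
w5 [0.82, 0.81, 0.58, 1.0, 0.81]
w6 [0.88, 0.86, 0.5, 0.86, 1.0][ WARN:0@0.667] global loadsave.cpp:1063 imwrite_ Unsupported depth image for selected encoder is fallbacked to CV_8U.
```

View pics/cmp.png

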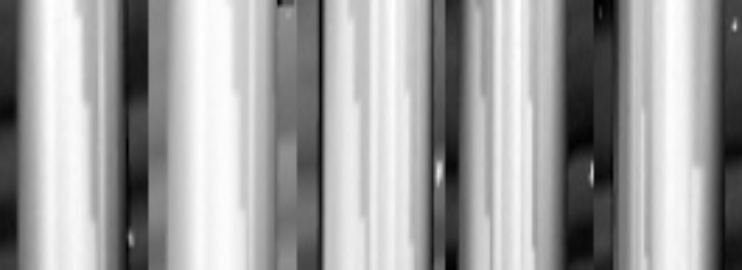

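```bash
python3 -m pendant '[[0.65,0,-0.008,0,0],[0.65,0,-0.004,0,0],[0.65,0,0,0.012,0],[0.65,0,0,0,0]]'
python3 - <<'E'
from h import *
import shutil
st(); s=snap("wrist","w7.png"); b=blanks("wrist",s)
patch("wrist",(.595,b[0][0][1]),175,s,"w7.npy")
P={k:np.load(k+".npy") for k in ["w5","w6","w7"]}
for a in P: print(a,[round(float(cv2.matchTemplate(P[a],P[b][8:-8,14:-14],cv2.TM_CCOEFF_NORMED).max()),2) for b in P])
shutil.copy("pics/w5.png","raw_wrist.png")
print(toworld("wrist",(343,237),0.005,dict(tcp_pos=[.5963,-.3969,.0367],orientation=[0,.99905,-.043,0])))
E
```

```text
clock: 10.0
tcp_pos: [0.5965, -0.4079, 0.028]
orientation: [0.001, 0.999, -0.043, 0.001]
wrist_force: [-1.0, 2.7, 11.3]
finger_gap: 0.0708
grip_force: 5.4
10.0 [ 0.5965 -0.4079  0.028 ] [ 0.001  0.999 -0.043  0.001] 0.07083374948722165 5.417181551456451 [-1.   2.7 11.3] [-0.71  0.72  0.15  1.   -0.    2.52]
blank [248. 245.] [ 0.6004 -0.4002] ang 176.8 [0.037 0.105]
profile -26..26mm(+y): [123, 123, 124, 123, 137, 146, 159, 175, 178, 167, 176, 183, 187, 193, 192, 191, 187, 178, 169, 168, 159, 144, 130, 119, 125, 126, 123]
w5 [1.0, 0.81, 0.79]
w6 [0.86, 1.0, 0.98]
w7 [0.87, 0.97, 1.0]
[ 0.58818143 -0.44557789  0.005     ]
```

The tip force shows the leading finger standing on the ruler end at about (0.588, -0.445). I lift off, grip the blank away from the ruler and carry it to free bench.

```bash
python3 -m pendant '[[0.65,0,0,-0.03,0],[0.65,-0.034,-0.007,0,0],[0.65,0,0,0,0]]'
python3 - <<'E'
from h import *
st(); s=snap("wrist","w8.png"); b=blanks("wrist",s); plan(.565,-.400,.027,86)
E
```

```text
clock: 10.42
tcp_pos: [0.5597, -0.396, 0.0554]
orientation: [-0.001, 0.999, -0.044, -0.002]
wrist_force: [0.6, -0.7, -0.3]
finger_gap: 0.0708
grip_force: 0.0
10.425 [ 0.5597 -0.396   0.0554] [-0.001  0.999 -0.044 -0.002] 0.07083879969211457 0.0 [ 0.6 -0.7 -0.3] [-0.73  0.63  0.07  1.01 -0.    2.5 ]
blank [264. 172.] [ 0.5907 -0.399 ] ang 171.1 [0.127 0.037]
turn deg -1.04 rad -0.0181 then shift tool mm [ 4.2  3.  28.7]
```

```bash
python3 -m pendant '[[0.65,0.003,0.003,0,0.05],[0.65,0,0,0.014,0],[0.65,0,0,0.014,0],[0.65,0,0,0,0],[-1,0,0,0,0],[-1,0,0,0,0],[-1,0,0,0,0],[-1,0,0,0,0]]' 40
python3 -m pendant '[[-1,0,0,0,0],[-1,0,0,-0.015,0],[-1,0,0,-0.015,0],[-1,0,0,-0.02,0],[-1,0,-0.05,0,0],[-1,0,-0.05,0,0],[-1,0,-0.03,0,0],[-1,0,0,0,0]]'
python3 - <<'E'
from h import *
st(); s=snap("wrist","w9.png",scale=1.5); b=blanks("wrist",s)
E
```

```text
clock: 11.48
tcp_pos: [0.5654, -0.4008, 0.0296]
orientation: [0.0, 0.998, -0.069, 0.001]
wrist_force: [0.5, -0.4, 3.0]
finger_gap: 0.0399
grip_force: 39.7
clock: 12.48
tcp_pos: [0.5833, -0.2693, 0.0801]
orientation: [0.0, 0.998, -0.067, 0.0]
wrist_force: [0.2, -0.8, -1.9]
finger_gap: 0.0393
grip_force: 39.9
12.475 [ 0.5833 -0.2693  0.0801] [ 0.     0.998 -0.067  0.   ] 0.039347439052476625 39.87730892804393 [ 0.2 -0.8 -1.9] [-0.56  0.53 -0.04  1.    0.    2.72]
```

View pics/w9.png

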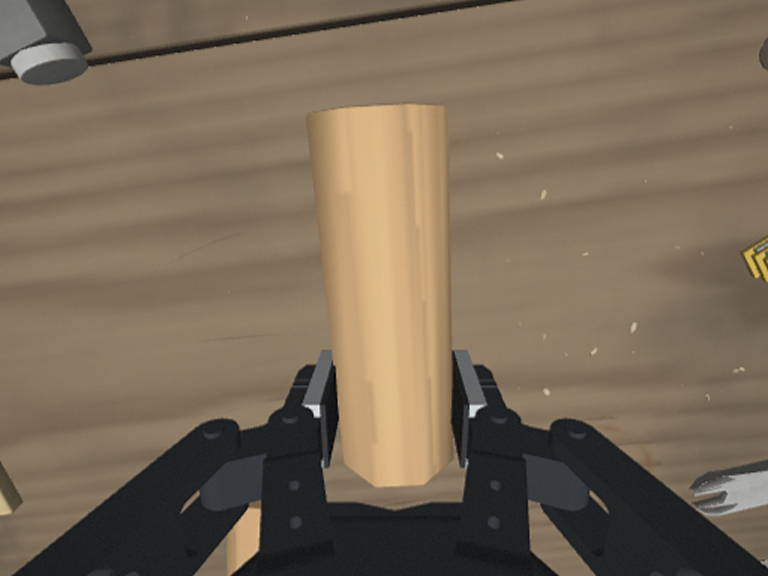

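The blank is held squarely, with a gap of 39.9 mm and still no stripe on its upper three flats. I set it down here, release, centre along its length and roll again.

```bash
python3 -m pendant '[[-1,0,0,0.025,0],[-1,0,0,0.025,0],[-1,0,0,0,0],[0.65,0,0,0,0],[0.65,0,0,0,0],[0.65,0,0,0,0],[0.65,0.028,0.006,0,0],[0.65,0,0.006,0,0]]'
python3 -m pendant '[[0.65,0,0.003,0,0],[0.65,0,0.0026,-0.0024,0],[0.65,0,0.0028,-0.0021,0],[0.65,0,0.0029,-0.0019,0],[0.65,0,0.0031,-0.0016,0],[0.65,0,0.0032,-0.0013,0],[0.65,0,0.0033,-0.001,0],[0.65,0,0,0,0]]'
python3 -m pendant '[[0.65,0,-0.008,0,0],[0.65,0,-0.003,0,0],[0.65,0,0,0.012,0],[0.65,0,0,0,0]]'
python3 - <<'E'
from h import *
st(); s=snap("wrist","w10.png"); b=blanks("wrist",s)
patch("wrist",(s["tcp_pos"][0],b[0][0][1]),173,s,"w10.npy")
P={k:np.load(k+".npy") for k in ["w7","w10"]}
print([round(float(cv2.matchTemplate(P["w7"],P["w10"][8:-8,14:-14],cv2.TM_CCOEFF_NORMED).max()),2)])
E
```

```text
clock: 13.52
tcp_pos: [0.6105, -0.2881, 0.0294]
orientation: [0.001, 0.998, -0.068, 0.001]
wrist_force: [-0.7, 0.5, -0.4]
finger_gap: 0.0707
grip_force: 0.0
clock: 14.52
tcp_pos: [0.6061, -0.3079, 0.0408]
orientation: [-0.0, 0.998, -0.068, 0.0]
wrist_force: [-2.9, 4.8, 10.5]
finger_gap: 0.0707
grip_force: 4.2
clock: 15.02
tcp_pos: [0.6065, -0.2966, 0.0252]
orientation: [-0.001, 0.998, -0.069, -0.001]
wrist_force: [-0.5, 0.1, -0.5]
finger_gap: 0.0706
grip_force: 0.0
15.025 [ 0.6065 -0.2966  0.0252] [-0.001  0.998 -0.069 -0.001] 0.0705879697835014 0.0 [-0.5  0.1 -0.5] [-0.57  0.64  0.    0.93 -0.    2.71]
blank [255. 238.] [ 0.6145 -0.2937] ang 174.5 [0.038 0.109]
profile -26..26mm(+y): [123, 123, 123, 123, 129, 148, 165, 173, 179, 174, 171, 177, 182, 185, 184, 183, 182, 182, 179, 168, 152, 145, 137, 124, 121, 120, 120]
[0.77]
```

```bash
python3 -m pendant '[[0.65,0,0.006,-0.003,0],[0.65,0,0.004,0,0],[0.65,0,0.002,0,0],[0.65,0,0,0,0]]'
python3 -m pendant '[[0.65,0,0.003,0,0],[0.65,0,0.0026,-0.0024,0],[0.65,0,0.0028,-0.0021,0],[0.65,0,0.0029,-0.0019,0],[0.65,0,0.0031,-0.0016,0],[0.65,0,0.0032,-0.0013,0],[0.65,0,0.0033,-0.001,0],[0.65,0,0,0,0]]'
python3 -m pendant '[[0.65,0,-0.008,0,0],[0.65,0,-0.003,0,0],[0.65,0,0,0.010,0],[0.65,0,0,0,0]]'
python3 - <<'E'
from h import *
st(); s=snap("wrist","w11.png"); b=blanks("wrist",s)
patch("wrist",(s["tcp_pos"][0],b[0][0][1]),173,s,"w11.npy")
P={k:np.load(k+".npy") for k in ["w10","w11"]}
print([round(float(cv2.matchTemplate(P["w10"],P["w11"][8:-8,14:-14],cv2.TM_CCOEFF_NORMED).max()),2)])
E
```

```text
clock: 15.58
tcp_pos: [0.606, -0.3095, 0.0304]
orientation: [0.0, 0.998, -0.069, 0.0]
wrist_force: [-0.3, -0.3, 0.0]
finger_gap: 0.0702
grip_force: 0.0
clock: 16.58
tcp_pos: [0.6034, -0.3309, 0.0412]
orientation: [0.001, 0.998, -0.069, 0.001]
wrist_force: [-1.4, 0.4, -0.4]
finger_gap: 0.0707
grip_force: 0.0
clock: 17.08
tcp_pos: [0.6037, -0.3183, 0.0289]
orientation: [-0.001, 0.998, -0.068, -0.001]
wrist_force: [0.1, -0.1, -0.3]
finger_gap: 0.0705
grip_force: 0.0
17.075 [ 0.6037 -0.3183  0.0289] [-0.001  0.998 -0.068 -0.001] 0.0705104384742834 0.0 [ 0.1 -0.1 -0.3] [-0.6   0.65  0.03  0.95 -0.    2.68]
blank [252. 238.] [ 0.61   -0.3137] ang 174.3 [0.038 0.112]
profile -26..26mm(+y): [125, 125, 126, 127, 132, 150, 163, 170, 178, 185, 186, 186, 174, 181, 187, 190, 192, 192, 189, 75, 80, 80, 132, 125, 124, 123, 123]
[0.74]
```

The dark stripe now shows on the +45° flat (lateral +12 to +16 mm), so one more roll is needed.

```bash
python3 -m pendant '[[0.65,0,0.005,-0.001,0],[0.65,0,0.003,0,0],[0.65,0,0.002,0,0],[0.65,0,0,0,0]]'
python3 -m pendant '[[0.65,0,0.003,0,0],[0.65,0,0.0026,-0.0024,0],[0.65,0,0.0028,-0.0021,0],[0.65,0,0.0029,-0.0019,0],[0.65,0,0.0031,-0.0016,0],[0.65,0,0.0032,-0.0013,0],[0.65,0,0.0033,-0.001,0],[0.65,0,0,0,0]]'
python3 -m pendant '[[0.65,0,-0.008,0,0],[0.65,0,-0.003,0,0],[0.65,0,0,0.010,0],[0.65,0,0,0,0]]'
python3 - <<'E'
from h import *
st(); s=snap("wrist","w12.png"); b=blanks("wrist",s)
patch("wrist",(s["tcp_pos"][0],b[0][0][1]),173,s)
plan(s["tcp_pos"][0],b[0][0][1],.028,b[0][1]-90)
E
```

```text
clock: 17.62
tcp_pos: [0.6032, -0.3291, 0.0316]
orientation: [0.0, 0.998, -0.069, 0.0]
wrist_force: [-0.2, 0.4, 1.3]
finger_gap: 0.0705
grip_force: 0.1
clock: 18.62
tcp_pos: [0.6005, -0.3507, 0.0423]
orientation: [0.001, 0.998, -0.069, 0.0]
wrist_force: [-0.7, 0.5, -0.2]
finger_gap: 0.0704
grip_force: 0.0
clock: 19.12
tcp_pos: [0.601, -0.338, 0.0302]
orientation: [-0.001, 0.998, -0.068, -0.001]
wrist_force: [-0.2, 1.1, 0.3]
finger_gap: 0.0707
grip_force: 0.0
19.125 [ 0.601  -0.338   0.0302] [-0.001  0.998 -0.068 -0.001] 0.07070016126774772 0.0 [-0.2  1.1  0.3] [-0.63  0.66  0.05  0.96 -0.    2.65]
blank [251. 238.] [ 0.6067 -0.3325] ang 174.2 [0.039 0.113]
profile -26..26mm(+y): [129, 128, 129, 131, 149, 147, 165, 180, 190, 197, 195, 80, 85, 86, 86, 189, 196, 189, 175, 174, 140, 137, 136, 127, 127, 126, 126]
turn deg -2.08 rad -0.0364 then shift tool mm [-0.8 -5.7  2.8]
```

The stripe is now on top and centred on this blank. Next I go to the gauge to measure it and open the jaw.

Run:
```python
from h import *
plan(.53,.12,.26,92)
```

```text
turn deg -9.86 rad -0.172 then shift tool mm [ -55.6 -460.6 -228.9]
```

```bash
python3 -m pendant '[[0.65,0,0,-0.06,0],[0.65,0,0,-0.06,-0.086],[0.65,0,0,-0.054,-0.086],[0.65,-0.007,-0.055,-0.055,0],[0.65,-0.007,-0.058,0,0],[0.65,-0.007,-0.058,0,0],[0.65,-0.007,-0.058,0,0],[0.65,-0.007,-0.058,0,0]]'
python3 -m pendant '[[0.65,-0.007,-0.058,0,0],[0.65,-0.007,-0.058,0,0],[0.65,-0.007,-0.058,0,0],[0.65,0,0,0,0],[0.65,0,0,0,0]]'
python3 - <<'E'
from h import *
st(); s=snap("wrist","w13.png",scale=1.5); snap("top","t3.png"); blanks("top")
for l,z in [("fixed_jaw",.048),("jaw_plate",.048),("jaw_post",.07)]:
    for r in env.recognise("wrist",l): print(l,round(r["score"],2),np.round(r["centre"]),np.round(toworld("wrist",r["centre"],z,s),3))
E
```

```text
clock: 20.18
tcp_pos: [0.5582, -0.0624, 0.2501]
orientation: [0.0, 1.0, 0.017, 0.0]
wrist_force: [0.9, 0.6, 0.3]
finger_gap: 0.0703
grip_force: 0.0
clock: 20.8
tcp_pos: [0.532, 0.1036, 0.2499]
orientation: [-0.002, 1.0, 0.022, 0.0]
wrist_force: [-0.2, -0.9, -0.9]
finger_gap: 0.0704
grip_force: 0.0
20.8 [0.532  0.1036 0.2499] [-0.002  1.     0.022  0.   ] 0.07042450639786753 0.0 [-0.2 -0.9 -0.9] [ 0.04  0.25 -0.04  1.28  0.    3.14]
blank [274. 260.] [ 0.4459 -0.175 ] ang 164.6 [0.126 0.039]
blank [338. 193.] [ 0.6089 -0.335 ] ang 170.9 [0.125 0.04 ]
fixed_jaw 0.81 [314. 142.] [0.564 0.047 0.048]
jaw_plate 0.89 [261. 145.] [0.557 0.108 0.048]
jaw_post 0.76 [247. 142.] [0.564 0.123 0.07 ]
```

View pics/w13.png

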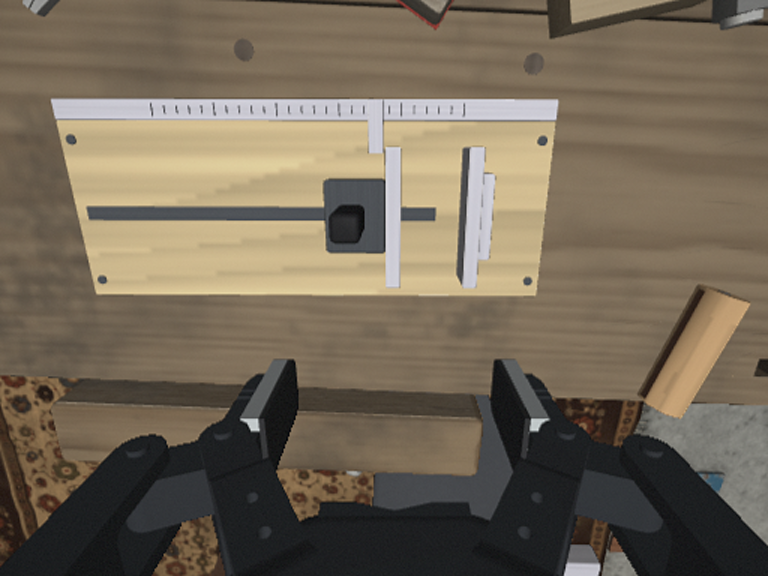

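The jaw gap is about 55 mm. The post top is at px (231,153), the fixed jaw's inner top edge runs (315,99)–(309,191), and the bed's near corners are at (65,197) and (357,197). Joint 6 is at its limit in this orientation, so I'll grip the post with the tool turned 90°.

Run:
```python
from h import *
s=env.get_state(); W=lambda p,z: toworld("wrist",np.array(p)/1.5,z,s)
for n,p,z in [("post",(346,230),.082),("fj1",(472,148),.048),("fj2",(463,287),.048),("jp1",(401,147),.048),("jp2",(399,287),.048),("b1",(97,295),.01),("b2",(536,295),.01),("foot1",(462,~0 and 0),.01)][:7]: print(n,np.round(W(p,z),4))
a=W((97,295),.01)-W((536,295),.01); print("yaw y", np.degrees(np.arctan2(a[1],a[0])))
print(np.round(toworld("top",(188-3.5,214),.048),4))
K,T=cam("wrist",s); print(np.round(T[:3,3],3))
plan(.562,.123,.07,2)
```

```text
post [0.5531 0.1384 0.082 ]
fj1 [0.611  0.0502 0.048 ]
fj2 [0.5036 0.0469 0.048 ]
jp1 [0.6096 0.1022 0.048 ]
jp2 [0.5014 0.0989 0.048 ]
b1 [0.4693 0.3745 0.01  ]
b2 [ 0.4864 -0.0271  0.01  ]
yaw y 92.43209100648969
[0.5596 0.0431 0.048 ]
[0.61  0.106 0.375]
turn deg -89.67 rad -1.565 then shift tool mm [ 19.5  31.3 179.6]
```

```bash
python3 -m pendant '[[0.65,0,0,0,-0.174],[0.65,0,0,0,-0.174],[0.65,0,0,0,-0.174],[0.65,0,0,0,-0.174],[0.65,0,0,0,-0.174],[0.65,0,0,0,-0.174],[0.65,0,0,0,-0.174],[0.65,0,0,0,-0.174]]' >/dev/null
python3 -m pendant '[[0.65,0,0,0,-0.174],[0.65,0,0,0,0],[0.65,0,0,0,0]]'
python3 - <<'E'
from h import *
plan(.554,.140,.072,2); s=snap("wrist","w14.png")
for l,z in [("fixed_jaw",.048),("jaw_plate",.048),("jaw_post",.07)]:
    for r in env.recognise("wrist",l): print(l,round(r["score"],2),np.round(r["centre"]),np.round(toworld("wrist",r["centre"],z,s),3))
st()
E
```

```text
clock: 22.42
tcp_pos: [0.532, 0.1032, 0.2498]
orientation: [-0.002, 0.695, 0.719, 0.001]
wrist_force: [-0.4, 0.1, -0.4]
finger_gap: 0.0703
grip_force: 0.0
turn deg -0.02 rad -0.0004 then shift tool mm [ 35.3  23.3 177.9]
fixed_jaw 0.97 [283. 214.] [0.557 0.049 0.048]
jaw_plate 0.95 [283. 166.] [0.554 0.11  0.048]
jaw_post 0.78 [288. 152.] [0.556 0.13  0.07 ]
22.625 [0.5319 0.1036 0.2498] [-0.002  0.694  0.72   0.001] 0.07016434710288695 0.0 [ 0.8 -0.1  0.2] [ 0.04  0.25 -0.04  1.28  0.    1.58]
```

```bash
python3 -m pendant '[[0.65,0.0353,0.0233,0,0],[0.65,0,0,0.06,0],[0.65,0,0,0.06,0],[0.65,0,0,0.057,0],[0.65,0,0,0,0],[-1,0,0,0,0],[-1,0,0,0,0],[-1,0,0,0,0]]' 40
python3 -m pendant '[[-1,0,0,0,0],[-1,0.02,0,0,0],[-1,0.02,0,0,0],[-1,0.02,0,0,0],[-1,0.02,0,0,0],[-1,0.02,0,0,0],[-1,0.02,0,0,0],[-1,0.02,0,0,0]]'
python3 -m pendant '[[-1,0.005,0,0,0],[-1,0,0,0,0],[0.65,0,0,0,0],[0.65,0,0,0,0],[0.65,0,0,-0.06,0],[0.65,0,0,-0.06,0],[0.65,-0.02,0,-0.04,0],[0.65,-0.04,0,0,0]]'
python3 - <<'E'
from h import *
s=snap("wrist","w15.png"); st()
for l,z in [("fixed_jaw",.048),("jaw_plate",.048),("jaw_post",.07)]:
    for r in env.recognise("wrist",l): print(l,round(r["score"],2),np.round(r["centre"]),np.round(toworld("wrist",r["centre"],z,s),3))
plan(.43,-.165,.17,164.5-90)
E
```

```text
clock: 23.62
tcp_pos: [0.5563, 0.1408, 0.0758]
orientation: [0.0, 0.693, 0.72, 0.004]
wrist_force: [1.3, 0.4, 6.0]
finger_gap: 0.021
grip_force: 42.3
clock: 24.62
tcp_pos: [0.5506, 0.281, 0.0759]
orientation: [0.0, 0.694, 0.72, 0.003]
wrist_force: [3.5, -4.5, 5.7]
finger_gap: 0.021
grip_force: 42.2
clock: 25.62
tcp_pos: [0.5521, 0.2257, 0.2373]
orientation: [0.0, 0.693, 0.721, 0.004]
wrist_force: [-0.0, -1.2, -0.5]
finger_gap: 0.0706
grip_force: 0.0
25.675 [0.5513 0.2206 0.2354] [0.    0.694 0.72  0.002] 0.07045398093169059 0.0 [-0.2 -3.3 -1.1] [0.24 0.35 0.07 1.28 0.   1.78]
fixed_jaw 0.66 [262. 297.] [0.557 0.056 0.048]
jaw_plate 0.92 [264. 148.] [0.551 0.255 0.048]
jaw_post 0.84 [267. 133.] [0.553 0.274 0.07 ]
turn deg -72.4 rad -1.2636 then shift tool mm [  11.5 -407.    63.5]
```

The jaw is open to about 195 mm. Next is blank 2, starting with a look at its +y side.

```bash
python3 -m pendant '[[0.65,-0.05,0,0,-0.18],[0.65,-0.05,0.01,0,-0.18],[0.65,0,0,0,-0.18],[0.65,0,0,0,-0.18],[0.65,0,0,0,-0.18],[0.65,0,0,0,-0.18],[0.65,0,0,0,-0.18],[0.65,0,-0.05,0,0]]'
python3 -m pendant '[[0.65,0,-0.06,0,0],[0.65,0,-0.06,0,0],[0.65,0,0,0,0]]'
python3 - <<'E'
from h import *
st(); plan(.515,-.11,.19,74.5)
E
```

```text
clock: 26.82
tcp_pos: [0.5597, 0.0826, 0.2314]
orientation: [-0.001, 0.132, 0.991, 0.002]
wrist_force: [-0.4, -1.6, -0.7]
finger_gap: 0.0705
grip_force: 0.0
clock: 27.2
tcp_pos: [0.5261, -0.038, 0.2314]
orientation: [-0.001, 0.138, 0.99, 0.002]
wrist_force: [-0.6, -0.3, 0.0]
finger_gap: 0.0703
grip_force: 0.0
27.2 [ 0.5261 -0.038   0.2314] [-0.001  0.138  0.99   0.002] 0.07033759037530905 0.0 [-0.6 -0.3  0. ] [-0.23  0.23 -0.11  1.24  0.    0.05]
turn deg -0.4 rad -0.0069 then shift tool mm [ -8.6 -72.5  41.1]
```

```bash
python3 -m pendant '[[0.65,0,-0.05,0.02,0],[0.65,0,-0.02,0.02,0],[0.65,0,0,0,0],[0.65,0,0,0,0]]'
python3 - <<'E'
from h import *
st(); s=snap("wrist","w16.png"); b=blanks("wrist",s)
for r in env.recognise("wrist","blank_1"): print(round(r["score"],2),np.round(r["centre"]),np.round(toworld("wrist",r["centre"],.035,s),3))
E
```

```text
clock: 27.7
tcp_pos: [0.5089, -0.1015, 0.1921]
orientation: [-0.0, 0.135, 0.991, 0.002]
wrist_force: [0.6, 0.2, 0.5]
finger_gap: 0.0705
grip_force: 0.0
27.7 [ 0.5089 -0.1015  0.1921] [-0.     0.135  0.991  0.002] 0.07049359346842339 0.0 [0.6 0.2 0.5] [-0.35  0.23 -0.2   1.14  0.   -0.08]
blank [175. 134.] [ 0.4425 -0.1733] ang 165.4 [0.038 0.124]
0.9 [178. 128.] [ 0.434 -0.166  0.035]
0.65 [ 99. 271.] [ 0.562 -0.311  0.035]
```

View pics/w16.png

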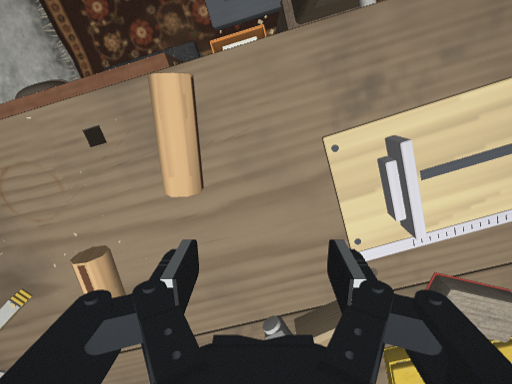

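Blank 2 shows no stripe on its +y side either, so the stripe is underneath. Blank 1's stripe is on its top flat as wanted (px ~(85,275)). I'll move blank 2 to open bench, square it up and roll it towards -y.

Run:
```python
from h import *
plan(.445,-.1745,.030,75)
```

```text
turn deg -0.5 rad -0.0088 then shift tool mm [ 43.2 -87.8 162.2]
```

```bash
python3 -m pendant '[[0.85,0.022,-0.044,0,-0.009],[0.85,0.021,-0.044,0,0],[0.85,0,0,0.055,0],[0.85,0,0,0,0],[0.85,0,0,0,0]]'
python3 - <<'E'
from h import *
st(); plan(.445,-.1745,.030,75); s=snap("wrist","w17.png"); b=blanks("wrist",s)
E
```

```text
clock: 28.42
tcp_pos: [0.4447, -0.1757, 0.1381]
orientation: [0.0, 0.131, 0.991, 0.002]
wrist_force: [0.4, -0.6, -0.3]
finger_gap: 0.0791
grip_force: 0.0
28.425 [ 0.4447 -0.1757  0.1381] [0.    0.131 0.991 0.002] 0.07909901679382698 0.0 [ 0.4 -0.6 -0.3] [-0.55  0.19 -0.39  0.99  0.   -0.28]
turn deg -0.02 rad -0.0003 then shift tool mm [  0.    0.8 108.1]
blank [263. 192.] [ 0.444  -0.1747] ang 166.5 [0.037 0.125]
```

```bash
python3 -m pendant '[[0.85,0,0.001,0.054,0],[0.85,0,0,0.052,0],[0.85,0,0,0,0],[-1,0,0,0,0],[-1,0,0,0,0],[-1,0,0,0,0],[-1,0,0,0,0],[-1,0,0,0,0]]' 40
python3 -m pendant '[[-1,0,0,-0.02,0],[-1,0,0,-0.02,0],[-1,0,0,0,-0.1],[-1,0,0,0,-0.1],[-1,0,0,0,-0.1],[-1,0,0,0,0],[-1,0,0,0,0]]'
python3 - <<'E'
from h import *
plan(.53,-.10,.030,92)
E
```

```text
clock: 29.48
tcp_pos: [0.446, -0.1756, 0.0333]
orientation: [0.002, 0.131, 0.991, 0.001]
wrist_force: [-0.9, 1.1, 5.8]
finger_gap: 0.0393
grip_force: 40.1
clock: 30.35
tcp_pos: [0.4443, -0.175, 0.0714]
orientation: [0.001, -0.017, 1.0, 0.002]
wrist_force: [-0.6, -0.1, -1.8]
finger_gap: 0.039
grip_force: 41.2
turn deg -0.01 rad -0.0001 then shift tool mm [-88.3  71.8  41.7]
```

```bash
python3 -m pendant '[[-1,-0.044,0.036,0,0],[-1,-0.044,0.036,0,0],[-1,0,0,0,0],[-1,0,0,0.02,0],[-1,0,0,0.018,0],[-1,0,0,0,0],[0.65,0,0,0,0],[0.65,0,0,0,0]]'
python3 -m pendant '[[0.65,0,-0.006,0,0],[0.65,0,-0.005,0,0],[0.65,0,-0.002,0,0],[0.65,0,0,0,0]]'
python3 - <<'E'
from h import *
s=env.get_state(); st(); snap("wrist","w18.png"); b=blanks("wrist",s)
patch("wrist",(s["tcp_pos"][0],b[0][0][1]) if b else (.53,-.1),2,s,"v0.npy",None,-.055,-.01)
E
```

```text
clock: 31.35
tcp_pos: [0.5291, -0.0997, 0.0333]
orientation: [0.0, -0.018, 1.0, 0.002]
wrist_force: [0.1, 0.3, -0.0]
finger_gap: 0.0703
grip_force: 0.0
clock: 31.85
tcp_pos: [0.5297, -0.1127, 0.0329]
orientation: [-0.0, -0.018, 1.0, 0.002]
wrist_force: [-0.9, -0.1, 0.8]
finger_gap: 0.0703
grip_force: 0.0
31.85 [ 0.5297 -0.1127  0.0329] [-0.    -0.018  1.     0.002] 0.0703109688585866 0.0 [-0.9 -0.1  0.8] [-0.36  0.41 -0.38  0.78  0.   -0.4 ]
blank [289. 239.] [ 0.5215 -0.099 ] ang 179.5 [0.116 0.036]
profile -26..26mm(+y): [124, 125, 122, 112, 128, 144, 168, 180, 178, 173, 176, 182, 186, 188, 188, 188, 188, 187, 181, 159, 154, 158, 149, 124, 124, 126, 125]
```

```bash
python3 -m pendant '[[0.65,0,0,0.003,0],[0.65,0,-0.003,0,0],[0.65,0,-0.0026,-0.0024,0],[0.65,0,-0.0028,-0.0021,0],[0.65,0,-0.0029,-0.0019,0],[0.65,0,-0.0031,-0.0016,0],[0.65,0,-0.0032,-0.0013,0],[0.65,0,-0.0033,-0.001,0]]'
python3 -m pendant '[[0.65,0,0,0,0],[0.65,0,0.008,0,0],[0.65,0,0.003,0,0],[0.65,0,0,0.0095,0],[0.65,0,0,0,0]]'
python3 - <<'E'
from h import *
s=env.get_state(); st(); snap("wrist","w19.png"); b=blanks("wrist",s)
patch("wrist",(s["tcp_pos"][0],b[0][0][1]),2,s,"v1.npy","v0.npy",-.055,-.01)
E
```

```text
clock: 32.9
tcp_pos: [0.5306, -0.1328, 0.0413]
orientation: [0.0, -0.019, 1.0, 0.003]
wrist_force: [-3.3, 2.8, 11.7]
finger_gap: 0.07
grip_force: 5.2
clock: 33.52
tcp_pos: [0.5292, -0.122, 0.0294]
orientation: [-0.001, -0.018, 1.0, 0.002]
wrist_force: [1.1, -1.1, 1.1]
finger_gap: 0.0706
grip_force: 0.0
33.525 [ 0.5292 -0.122   0.0294] [-0.001 -0.018  1.     0.002] 0.07056623622205906 0.0 [ 1.1 -1.1  1.1] [-0.38  0.42 -0.37  0.78  0.   -0.41]
blank [274. 241.] [ 0.5195 -0.1157] ang 5.5 [0.036 0.11 ]
profile -26..26mm(+y): [131, 131, 132, 115, 135, 155, 171, 183, 191, 192, 192, 180, 177, 185, 194, 197, 199, 194, 87, 82, 81, 140, 144, 126, 127, 126, 126]
corr 0.66
```

```bash
python3 -m pendant '[[0.65,0,-0.005,0,0],[0.65,0,-0.0045,0,0],[0.65,0,0,0,0]]'
python3 -m pendant '[[0.65,0,-0.003,0,0],[0.65,0,-0.0026,-0.0024,0],[0.65,0,-0.0028,-0.0021,0],[0.65,0,-0.0029,-0.0019,0],[0.65,0,-0.0031,-0.0016,0],[0.65,0,-0.0032,-0.0013,0],[0.65,0,-0.0033,-0.001,0],[0.65,0,0,0,0]]'
python3 -m pendant '[[0.65,0,0.008,0,0],[0.65,0,0.003,0,0],[0.65,0,0,0.0095,0],[0.65,0,0,0,0]]'
python3 - <<'E'
from h import *
s=env.get_state(); st(); snap("wrist","w20.png"); b=blanks("wrist",s)
patch("wrist",(s["tcp_pos"][0],b[0][0][1]),2,s,"v2.npy","v1.npy",-.055,-.01)
E
```

```text
clock: 33.95
tcp_pos: [0.5305, -0.1324, 0.0307]
orientation: [0.0, -0.018, 1.0, 0.002]
wrist_force: [-0.5, -0.6, 0.6]
finger_gap: 0.0701
grip_force: 0.1
clock: 34.95
tcp_pos: [0.5316, -0.1536, 0.0415]
orientation: [0.001, -0.018, 1.0, 0.001]
wrist_force: [0.5, 0.1, -0.5]
finger_gap: 0.0704
grip_force: 0.0
clock: 35.45
tcp_pos: [0.5299, -0.1412, 0.0301]
orientation: [-0.001, -0.018, 1.0, 0.002]
wrist_force: [0.3, 0.4, -0.6]
finger_gap: 0.0705
grip_force: 0.0
35.45 [ 0.5299 -0.1412  0.0301] [-0.001 -0.018  1.     0.002] 0.0705423035018613 0.0 [ 0.3  0.4 -0.6] [-0.41  0.43 -0.36  0.79  0.   -0.45]
blank [273. 240.] [ 0.5203 -0.1357] ang 178.8 [0.111 0.038]
profile -26..26mm(+y): [132, 134, 133, 132, 130, 139, 149, 174, 192, 201, 201, 179, 87, 89, 88, 104, 191, 202, 185, 183, 169, 154, 150, 134, 128, 129, 128]
corr 0.722
```

The stripe is on top. I centre on the blank, find its end to check the lengthwise grip, then grip it.

```bash
cat >> h.py <<'E'
def ends(c,sgn,s,n="wrist",z=.04):
    im=cv2.cvtColor(cv2.imread(f"raw_{n}.png"),cv2.COLOR_BGR2GRAY).astype(int); L=np.arange(.030,.095,.001)
    v=[int(np.median([im[int(round(q[1])),int(round(q[0]))] for q in [topix(n,(c[0]+sgn*l,c[1]+w,z),s) for w in (-.006,.007,.0075)]])) for l in L]
    k=int(np.argmax(-np.array([v[i+2]-v[i-2] for i in range(2,len(v)-2)])))+2
    print("end at",round(c[0]+sgn*L[k],4),"=> centre x",round(c[0]+sgn*(L[k]-.06),4),v[max(0,k-6):k+7])
E
python3 - <<'E'
from h import *
s=env.get_state(); snap("wrist","w21.png"); ends((.53,-.1345),-1,s)
E
python3 -m pendant '[[0.65,0,0.0065,0,0],[0.65,0,0,0,0],[-1,0,0,0,0],[-1,0,0,0,0],[-1,0,0,0,0],[-1,0,0,0,0],[-1,0,0,0,0]]' 40
python3 -m pendant '[[-1,0,0,-0.02,0],[-1,0,0,-0.03,0],[-1,0,0,0,0],[-1,0,0,0,0]]'
python3 - <<'E'
from h import *
s=env.get_state(); st(); snap("wrist","w22.png"); patch("wrist",s["tcp_pos"][:2],2,s,None,None,-.055,-.01)
ends(s["tcp_pos"][:2],-1,s,z=.04+.05)
plan(.5554,.0936,s["tcp_pos"][2],92)
E
```

```text
end at 0.464 => centre x 0.524 [185, 184, 184, 186, 187, 187, 88, 83, 82, 97, 127, 123, 116]
clock: 36.42
tcp_pos: [0.5308, -0.1353, 0.0317]
orientation: [0.0, -0.018, 1.0, 0.002]
wrist_force: [-0.7, -0.7, 4.8]
finger_gap: 0.0389
grip_force: 41.7
clock: 36.92
tcp_pos: [0.5299, -0.1351, 0.0804]
orientation: [-0.001, -0.018, 1.0, 0.002]
wrist_force: [-0.7, 0.5, -1.5]
finger_gap: 0.0394
grip_force: 41.1
36.925 [ 0.5299 -0.1351  0.0804] [-0.001 -0.018  1.     0.002] 0.03936690823261267 41.097301337867975 [-0.7  0.5 -1.5] [-0.4   0.37 -0.3   0.9   0.   -0.43]
profile -26..26mm(+y): [118, 129, 134, 143, 159, 177, 190, 198, 202, 201, 195, 89, 88, 89, 88, 89, 85, 183, 199, 202, 194, 183, 185, 178, 160, 157, 155]
end at 0.4629 => centre x 0.5229 [195, 196, 193, 191, 193, 131, 82, 85, 80, 125, 132, 130, 127]
turn deg 0.09 rad 0.0015 then shift tool mm [-33.8 227.6   0.8]
```

```bash
python3 -m pendant '[[-1,0,0,-0.03,0],[-1,-0.01,0.057,0,0],[-1,-0.01,0.057,0,0],[-1,-0.01,0.057,0,0],[-1,-0.01,0.057,0,0],[-1,0,0,0,0],[-1,0,0,0,0]]'
python3 - <<'E'
from h import *
s=env.get_state(); st(); plan(.5614,.0938,.0430,92); snap("wrist","w23.png"); patch("wrist",s["tcp_pos"][:2],2,s,None,None,-.055,-.01)
E
```

```text
clock: 37.85
tcp_pos: [0.5613, 0.0939, 0.111]
orientation: [-0.001, -0.019, 1.0, 0.002]
wrist_force: [0.6, -0.7, -0.8]
finger_gap: 0.0383
grip_force: 41.1
37.85 [0.5613 0.0939 0.111 ] [-0.001 -0.019  1.     0.002] 0.038338715806232375 41.10314226709306 [ 0.6 -0.7 -0.8] [ 0.02  0.38 -0.21  0.99  0.   -0.01]
turn deg 0.15 rad 0.0025 then shift tool mm [-0.3 -0.4 68. ]
profile -26..26mm(+y): [108, 115, 129, 139, 149, 159, 166, 168, 167, 164, 142, 71, 72, 73, 72, 72, 73, 135, 151, 166, 169, 164, 153, 151, 151, 142, 130]
```

Slacken check: still held. I lower and release with a small opening, then lift.

```bash
python3 -m pendant '[[-1,0,0,0.03,0],[-1,0,0,0.025,0],[-1,0,0,0.012,0],[-1,0,0,0,0],[-1,0,0,0,0]]'
python3 -m pendant '[[0.15,0,0,0,0],[0.15,0,0,0,0],[0.15,0,0,0,0],[0.15,0,0,-0.02,0],[0.15,0,0,-0.06,0],[0.65,0,0,-0.06,0],[0.65,0,0,0,0]]'
python3 - <<'E'
from h import *
s=snap("wrist","w24.png"); st(); b=blanks("wrist",s,.04)
for c,a,l in b: patch("wrist",c,a,s,None,None,-.055,-.01)
snap("top","t4.png"); blanks("top")
plan(.607,-.333,.16,84)
E
```

```text
clock: 38.52
tcp_pos: [0.5629, 0.0936, 0.0462]
orientation: [0.001, -0.018, 1.0, 0.002]
wrist_force: [0.5, -0.9, -0.6]
finger_gap: 0.0387
grip_force: 41.1
clock: 39.4
tcp_pos: [0.5657, 0.0937, 0.1913]
orientation: [0.005, -0.018, 1.0, 0.002]
wrist_force: [-0.0, -0.7, -0.6]
finger_gap: 0.0704
grip_force: 0.0
39.45 [0.564  0.0936 0.1883] [ 0.003 -0.018  1.     0.002] 0.07039705085725935 0.0 [-0.5  1.  -0.5] [ 0.02  0.33 -0.09  1.15  0.   -0.01]
blank [262. 172.] [0.5593 0.0945] ang 179.0 [0.122 0.036]
profile -26..26mm(+y): [174, 173, 110, 115, 122, 133, 157, 171, 177, 177, 116, 75, 76, 76, 96, 165, 178, 163, 158, 150, 135, 132, 129, 172, 174, 174, 174]
turn deg 8.1 rad 0.1414 then shift tool mm [ -88.7 -419.7   24.6]
```

Blank 2 is on the bed with its stripe up. Now blank 1.

```bash
python3 -m pendant '[[0.85,-0.01,-0.06,0,0.0707],[0.85,-0.01,-0.06,0,0.0707],[0.85,-0.01,-0.06,0,0],[0.85,-0.01,-0.06,0,0],[0.85,-0.01,-0.06,0,0],[0.85,-0.01,-0.06,0,0],[0.85,-0.01,-0.05,0,0],[0.85,0,0,0,0]]'
python3 - <<'E'
from h import *
env.get_state(); snap("top","t5.png"); s=snap("wrist","w25.png"); st(); b=blanks("wrist",s,.03)
for l in env.recognise("wrist","blank_1"): print(round(l["score"],2),np.round(l["centre"]),np.round(toworld("wrist",l["centre"],.035,s),3))
plan(.607,-.333,.031,84)
E
```

```text
clock: 40.5
tcp_pos: [0.6002, -0.3236, 0.1801]
orientation: [-0.002, 0.055, 0.998, 0.003]
wrist_force: [0.1, 1.0, -0.4]
finger_gap: 0.0787
grip_force: 0.0
40.6 [ 0.6005 -0.3198  0.181 ] [-0.002  0.053  0.999  0.003] 0.0790954657727428 0.0 [-0.   0.9 -0.2] [-0.61  0.55  0.24  1.27  0.   -0.5 ]
blank [251. 186.] [ 0.6054 -0.3323] ang 174.3 [0.038 0.123]
0.73 [252. 183.] [ 0.596 -0.33   0.035]
turn deg -0.0 rad -0.0 then shift tool mm [ -8.2 -14.3 150.6]
```

```bash
python3 -m pendant '[[0.85,-0.007,-0.0135,0,0],[0.85,0,0,0.055,0],[0.85,0,0,0.05,0],[0.85,0,0,0,0],[0.85,0,0,0,0]]'
python3 - <<'E'
from h import *
st(); s=snap("wrist","w26.png"); b=blanks("wrist",s,.03)
for c,a,l in b: patch("wrist",c,a,s,None,None,-.05,-.01)
plan(.606,-.3325,.031,84.2); ends((.606,-.3325),-1,s)
E
```

```text
clock: 41.28
tcp_pos: [0.6081, -0.333, 0.0803]
orientation: [0.0, 0.052, 0.999, 0.002]
wrist_force: [0.1, -0.3, 1.6]
finger_gap: 0.079
grip_force: 0.0
41.275 [ 0.6081 -0.333   0.0803] [0.    0.052 0.999 0.002] 0.07900968666432169 0.0 [ 0.1 -0.3  1.6] [-0.62  0.63  0.12  1.07  0.   -0.51]
blank [261. 215.] [ 0.6067 -0.3335] ang 169.3 [0.127 0.037]
profile -26..26mm(+y): [136, 136, 134, 125, 135, 141, 168, 188, 199, 201, 195, 86, 88, 87, 89, 187, 201, 188, 182, 174, 156, 152, 139, 136, 135, 135, 135]
turn deg -0.14 rad -0.0025 then shift tool mm [ 3.   0.9 50.4]
end at 0.543 => centre x 0.603 [87, 87, 103, 192, 190, 178, 80, 83, 78, 98, 137, 134, 133]
```

```bash
python3 -m pendant '[[0.85,0.002,0.001,0.03,0],[0.85,0,0,0.02,0],[0.85,0,0,0,0],[-1,0,0,0,0],[-1,0,0,0,0],[-1,0,0,0,0],[-1,0,0,0,0],[-1,0,0,0,0]]' 40
python3 -m pendant '[[-1,0,0,-0.04,0],[-1,0,0,-0.04,-0.0707],[-1,0,0,0,-0.0707],[-1,0,0,0,0],[-1,0,0,0,0]]'
python3 - <<'E'
from h import *
st(); s=snap("wrist","w27.png"); patch("wrist",s["tcp_pos"][:2],2,s,None,None,-.05,-.01)
plan(.5542,.1586,.115,92); snap("top","t6.png"); blanks("top",None,.045)
ends(s["tcp_pos"][:2],-1,s,z=.04+s["tcp_pos"][2]-.031)
E
```

```text
clock: 42.32
tcp_pos: [0.6065, -0.3332, 0.0307]
orientation: [0.001, 0.052, 0.999, 0.001]
wrist_force: [-0.2, 0.5, 6.0]
finger_gap: 0.0389
grip_force: 41.3
clock: 42.95
tcp_pos: [0.6048, -0.3323, 0.1078]
orientation: [-0.001, -0.018, 1.0, 0.003]
wrist_force: [-1.0, 0.6, -1.7]
finger_gap: 0.039
grip_force: 40.6
42.95 [ 0.6048 -0.3323  0.1078] [-0.001 -0.018  1.     0.003] 0.03903208842915317 40.558603685349226 [-1.   0.6 -1.7] [-0.62  0.6   0.15  1.12  0.   -0.66]
profile -26..26mm(+y): [130, 135, 141, 156, 171, 182, 193, 202, 205, 204, 201, 176, 88, 91, 91, 90, 90, 91, 176, 187, 202, 205, 202, 190, 187, 187, 176]
turn deg 0.04 rad 0.0006 then shift tool mm [ 33.4 492.4  -4.7]
end at 0.5438 => centre x 0.6038 [206, 206, 205, 203, 202, 202, 201, 201, 86, 86, 85, 87, 83]
```

```bash
python3 -m pendant '[[-1,0.004,0.0547,-0.005,0],[-1,0.004,0.0547,0,0],[-1,0.004,0.0547,0,0],[-1,0.004,0.0547,0,0],[-1,0.004,0.0547,0,0],[-1,0.004,0.0547,0,0],[-1,0.004,0.0547,0,0],[-1,0.004,0.0547,0,0]]'
python3 -m pendant '[[-1,0.001,0.0547,0,0],[-1,0,0,0,0],[-1,0,0,0,0]]'
python3 - <<'E'
from h import *
st(); s=snap("wrist","w28.png"); patch("wrist",s["tcp_pos"][:2],2,s,None,None,-.05,-.01)
plan(.5542,.1586,.0415,92)
for l in env.recognise("wrist","jaw_plate"): print(round(l["score"],2),np.round(l["centre"]),np.round(toworld("wrist",l["centre"],.048,s),3))
E
```

```text
clock: 44.05
tcp_pos: [0.5568, 0.1051, 0.1151]
orientation: [-0.0, -0.018, 1.0, 0.002]
wrist_force: [-0.3, -0.7, -1.3]
finger_gap: 0.039
grip_force: 40.6
clock: 44.42
tcp_pos: [0.5541, 0.158, 0.1152]
orientation: [-0.0, -0.019, 1.0, 0.002]
wrist_force: [0.0, -0.5, -0.6]
finger_gap: 0.0387
grip_force: 40.7
44.425 [0.5541 0.158  0.1152] [-0.    -0.019  1.     0.002] 0.038695504835875326 40.71371281519532 [ 0.  -0.5 -0.6] [ 0.14  0.39 -0.18  1.    0.    0.1 ]
profile -26..26mm(+y): [113, 114, 125, 138, 149, 159, 168, 176, 177, 176, 171, 123, 74, 76, 77, 76, 76, 77, 129, 158, 171, 178, 176, 166, 158, 160, 153]
turn deg 0.05 rad 0.0008 then shift tool mm [-0.   1.  73.8]
0.66 [383. 202.] [0.54  0.246 0.048]
0.6 [ 28. 346.] [ 0.683 -0.04   0.048]
```

```bash
python3 -m pendant '[[-1,0,0.001,0.03,0],[-1,0,0,0.03,0],[-1,0,0,0.0135,0],[-1,0,0,0,0],[-1,0,0,0,0],[-1,0,0,0.001,0]]'
python3 -m pendant '[[0.15,0,0,0,0],[0.15,0,0,0,0],[0.15,0,0,0,0],[0.15,0,0,-0.02,0],[0.15,0,0,-0.06,0],[0.65,0,0,-0.06,0],[0.65,0,-0.03,-0.04,0],[0.65,-0.05,0,0,0]]'
python3 -m pendant '[[0.65,-0.02,0,0,0],[0.65,0,0,0,0]]'
python3 - <<'E'
from h import *
s=snap("wrist","w29.png",scale=1.5); st(); b=blanks("wrist",s,.04)
E
```

```text
clock: 45.28
tcp_pos: [0.5549, 0.1592, 0.0418]
orientation: [0.001, -0.018, 1.0, 0.002]
wrist_force: [-0.3, -0.0, -0.1]
finger_gap: 0.0391
grip_force: 41.3
clock: 46.28
tcp_pos: [0.6061, 0.1296, 0.2273]
orientation: [0.004, -0.018, 1.0, 0.002]
wrist_force: [0.2, 0.3, 0.2]
finger_gap: 0.0709
grip_force: 0.0
clock: 46.52
tcp_pos: [0.6263, 0.131, 0.2204]
orientation: [-0.0, -0.018, 1.0, 0.002]
wrist_force: [-0.5, 0.6, -0.2]
finger_gap: 0.0707
grip_force: 0.0
46.575 [0.6252 0.1311 0.2204] [-0.001 -0.018  1.     0.002] 0.07070478176468716 0.0 [-0.6  0.   0.4] [0.08 0.45 0.18 1.3  0.   0.04]
blank [292. 103.] [0.5516 0.16  ] ang 178.0 [0.123 0.037]
blank [357.  87.] [0.5335 0.2257] ang 1.6 [0.124 0.03 ]
```

View pics/w29.png

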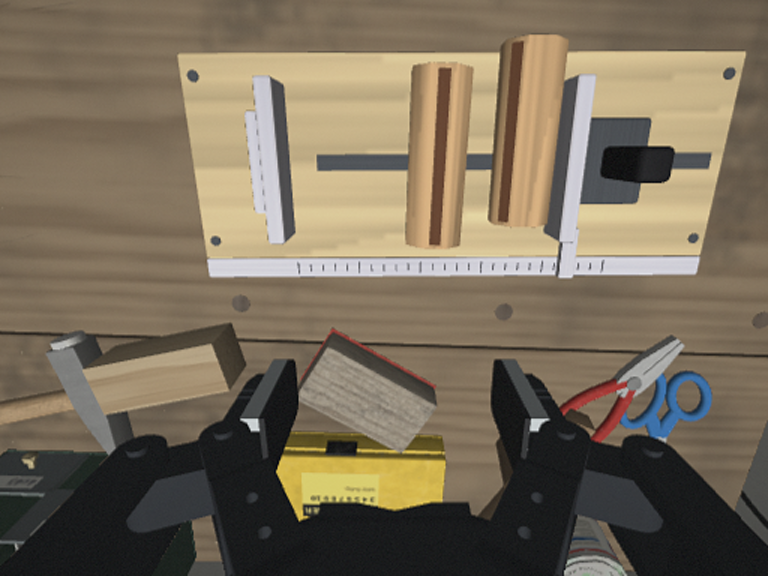

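A knock must have shifted the first-placed blank. Both are on the bed, but the right one (px (355,87)) now lies against the sliding jaw with its stripe on the -45° side, while the left one is correct (stripe centred at px (295,105)). I'll open the jaw further, take that blank to the bench, roll it back and re-place it by the fixed jaw.

```bash
python3 - <<'E'
from h import *
s=env.get_state()
print(toworld("wrist",(660/1.5,165/1.5),.082,s)); plan(.5505,.2855,.077,92)
for l in env.recognise("wrist","jaw_post"): print(round(l["score"],2),np.round(l["centre"]),np.round(toworld("wrist",l["centre"],.07,s),3))
E
python3 -m pendant '[[0.65,0.025,0.05,0,0],[0.65,0.025,0.05,0,0],[0.65,0.026,0.05,0,0],[0.65,0,0,0.05,0],[0.65,0,0,0.05,0],[0.65,0,0,0,0],[0.65,0,0,0,0]]'
python3 - <<'E'
from h import *
s=env.get_state(); st(); plan(.5505,.2855,.077,92)
snap("wrist","w30.png")
for l in env.recognise("wrist","jaw_post"): print(round(l["score"],2),np.round(l["centre"]),np.round(toworld("wrist",l["centre"],.07,s),3))
E
```

```text
[0.54653599 0.28958054 0.082     ]
turn deg 0.08 rad 0.0014 then shift tool mm [ 69.  156.3 144.1]
0.9 [390. 110.] [0.548 0.25  0.07 ]
clock: 47.5
tcp_pos: [0.5443, 0.2789, 0.1235]
orientation: [0.001, -0.018, 1.0, 0.002]
wrist_force: [0.5, 0.5, 0.6]
finger_gap: 0.0707
grip_force: 0.0
47.5 [0.5443 0.2789 0.1235] [ 0.001 -0.018  1.     0.002] 0.07072332438203183 0.0 [0.5 0.5 0.6] [ 0.34  0.44 -0.08  1.05  0.    0.3 ]
turn deg 0.09 rad 0.0016 then shift tool mm [-6.4  6.2 46.5]
0.72 [251. 211.] [0.535 0.271 0.07 ]
```

```bash
python3 -m pendant '[[0.65,-0.006,0.006,0,0],[0.65,0,0,0.0465,0],[0.65,0,0,0,0],[-1,0,0,0,0],[-1,0,0,0,0],[-1,0,0,0,0],[-1,0,0,0,0],[-1,0,0,0,0]]' 30
python3 -m pendant '[[-1,0,0.012,0,0],[-1,0,0.012,0,0],[-1,0,0.012,0,0],[-1,0,0.009,0,0],[-1,0,0,0,0],[0.65,0,0,0,0],[0.65,0,0,0,0],[0.65,0,0,-0.06,0]]'
python3 - <<'E'
from h import *
plan(.59,.235,.20,92)
E
```

```text
clock: 48.6
tcp_pos: [0.5508, 0.2857, 0.077]
orientation: [0.001, -0.018, 1.0, 0.003]
wrist_force: [-0.2, 1.0, 6.3]
finger_gap: 0.0218
grip_force: 31.0
clock: 49.6
tcp_pos: [0.5443, 0.3279, 0.1302]
orientation: [-0.006, -0.018, 1.0, -0.0]
wrist_force: [1.9, 0.9, 0.3]
finger_gap: 0.0702
grip_force: 0.0
turn deg 0.07 rad 0.0012 then shift tool mm [-41.6 -94.5 -70.2]
```

```bash
python3 -m pendant '[[0.65,0,0,-0.06,0],[0.65,-0.04,-0.045,0,0],[0.65,0,-0.047,0,0],[0.65,0,0,0,0],[0.65,0,0,0,0]]'
python3 - <<'E'
from h import *
s=snap("wrist","w31.png"); st(); b=blanks("wrist",s,.04)
for l in env.recognise("wrist","jaw_plate"): print(round(l["score"],2),np.round(l["centre"]),np.round(toworld("wrist",l["centre"],.048,s),3))
for c,a,l in b: plan(c[0]+.01,c[1],.044,a-90)
E
```

```text
clock: 50.22
tcp_pos: [0.5913, 0.239, 0.1947]
orientation: [-0.0, -0.018, 1.0, 0.002]
wrist_force: [-0.6, -0.4, -0.1]
finger_gap: 0.0708
grip_force: 0.0
50.275 [0.5912 0.2396 0.1948] [-0.    -0.018  1.     0.002] 0.07037339075707254 0.0 [-0.2 -0.   0.3] [0.26 0.45 0.12 1.24 0.   0.22]
blank [183. 138.] [0.5524 0.1609] ang 179.8 [0.036 0.124]
blank [246. 121.] [0.5342 0.2229] ang 2.2 [0.033 0.123]
0.65 [320. 135.] [0.539 0.293 0.048]
turn deg 2.35 rad 0.0411 then shift tool mm [ 28.3 -79.8 150.4]
turn deg -0.05 rad -0.0008 then shift tool mm [ 47.5 -15.9 150.7]
```

```bash
python3 -m pendant '[[0.14,0.028,-0.016,0,0],[0.14,0.028,0,0,0],[0.14,0,0,0.05,0],[0.14,0,0,0.03,0],[0.14,0,0,0,0],[0.14,0,0,0,0]]'
python3 - <<'E'
from h import *
s=snap("wrist","w32.png"); st(); b=blanks("wrist",s,.04)
plan(.534,.224,.044,92)
E
```

```text
clock: 51.08
tcp_pos: [0.5366, 0.2223, 0.116]
orientation: [0.001, -0.019, 1.0, 0.002]
wrist_force: [0.2, 0.2, -0.2]
finger_gap: 0.049
grip_force: 0.0
51.125 [0.5371 0.2222 0.1165] [ 0.001 -0.019  1.     0.002] 0.048744496981409625 0.0 [-0.  -0.1 -0.3] [ 0.25  0.39 -0.17  1.    0.    0.21]
blank [181. 217.] [0.5477 0.1605] ang 0.0 [0.037 0.111]
blank [265. 205.] [0.537  0.2257] ang 5.2 [0.034 0.125]
turn deg 0.14 rad 0.0024 then shift tool mm [ 3.2  1.5 72.5]
```

```bash
python3 -m pendant '[[0.14,0.003,0.0022,0.03,0],[0.14,0,0,0.02,0],[0.14,0,0,0.01,0],[0.14,0,0,0.01,0],[0.14,0,0,0,0]]'
python3 -m pendant '[[-1,0,0,0,0],[-1,0,0,0,0],[-1,0,0,0,0],[-1,0,0,0,0],[-1,0,0,-0.03,0],[-1,0,0,-0.05,0],[-1,0,0,0,0]]' 40
python3 - <<'E'
from h import *
s=snap("wrist","w33.png"); st(); patch("wrist",s["tcp_pos"][:2],2,s,None,None,-.05,-.01); plan(.53,-.16,.12,92)
E
```

```text
clock: 51.75
tcp_pos: [0.533, 0.2238, 0.0449]
orientation: [-0.0, -0.018, 1.0, 0.002]
wrist_force: [0.5, 0.4, 0.8]
finger_gap: 0.0485
grip_force: 0.0
clock: 52.62
tcp_pos: [0.5355, 0.2242, 0.1286]
orientation: [0.003, -0.018, 1.0, 0.003]
wrist_force: [0.3, 1.0, -2.1]
finger_gap: 0.0388
grip_force: 40.7
52.675 [0.5341 0.2239 0.1264] [ 0.002 -0.018  1.     0.003] 0.038790482856028444 40.69311881437898 [ 0.  -0.2 -1.9] [ 0.26  0.38 -0.16  1.02  0.    0.22]
profile -26..26mm(+y): [73, 73, 73, 72, 148, 168, 181, 179, 175, 171, 176, 179, 179, 175, 168, 165, 167, 171, 173, 173, 172, 173, 171, 168, 163, 158, 153]
turn deg 0.09 rad 0.0016 then shift tool mm [  17.5 -383.5    4.4]
```

```bash
python3 -m pendant '[[-1,0.003,-0.055,0,0],[-1,0.003,-0.055,0,0],[-1,0.003,-0.055,0,0],[-1,0.003,-0.055,0,0],[-1,0.003,-0.055,0,0],[-1,0.002,-0.055,0,0],[-1,0,-0.053,0,0],[-1,0,0,0.03,0]]'
python3 -m pendant '[[-1,0,0,0.03,0],[-1,0,0,0.033,0],[-1,0,0,0,0],[0.65,0,0,0,0],[0.65,0,0,0,0],[0.65,0,0.006,-0.002,0],[0.65,0,0.007,0,0],[0.65,0,0,0,0]]'
python3 - <<'E'
from h import *
s=snap("wrist","w34.png"); st(); b=blanks("wrist",s)
E
```

```text
clock: 53.68
tcp_pos: [0.5311, -0.1643, 0.0932]
orientation: [0.002, -0.016, 1.0, 0.001]
wrist_force: [0.2, 0.5, -1.3]
finger_gap: 0.0386
grip_force: 40.8
clock: 54.68
tcp_pos: [0.5294, -0.1457, 0.0324]
orientation: [-0.0, -0.019, 1.0, 0.002]
wrist_force: [-0.6, 0.2, 0.1]
finger_gap: 0.0706
grip_force: 0.0
54.725 [ 0.5295 -0.146   0.0325] [ 0.    -0.019  1.     0.002] 0.070747117607522 0.0 [ 0.5 -0.2  0.4] [-0.42  0.43 -0.36  0.79  0.   -0.45]
blank [236. 244.] [ 0.5233 -0.1588] ang 3.1 [0.038 0.11 ]
```

```bash
python3 -m pendant '[[0.65,0,0,0.003,0],[0.65,0,0.003,0,0],[0.65,0,0.0026,-0.0024,0],[0.65,0,0.0028,-0.0021,0],[0.65,0,0.0029,-0.0019,0],[0.65,0,0.0031,-0.0016,0],[0.65,0,0.0032,-0.0013,0],[0.65,0,0.0033,-0.001,0]]'
python3 -m pendant '[[0.65,0,0.002,0,0],[0.65,0,-0.008,0,0],[0.65,0,-0.003,0,0],[0.65,0,0,0.010,0],[0.65,0,0,0,0]]'
python3 - <<'E'
from h import *
s=snap("wrist","w35.png"); st(); b=blanks("wrist",s); patch("wrist",(s["tcp_pos"][0],b[0][0][1]),2,s,None,None,-.055,-.01)
E
```

```text
clock: 55.72
tcp_pos: [0.529, -0.1265, 0.0408]
orientation: [0.0, -0.018, 1.0, 0.001]
wrist_force: [-4.4, -3.1, 9.4]
finger_gap: 0.0707
grip_force: 4.2
clock: 56.35
tcp_pos: [0.5279, -0.1339, 0.0282]
orientation: [-0.001, -0.018, 1.0, 0.003]
wrist_force: [0.2, -0.0, 0.5]
finger_gap: 0.0706
grip_force: 0.0
56.4 [ 0.5282 -0.134   0.0286] [-0.001 -0.018  1.     0.003] 0.07065671081327039 0.0 [ 0.1 -0.1 -0.8] [-0.4   0.43 -0.37  0.78  0.   -0.43]
blank [246. 246.] [ 0.52   -0.1415] ang 3.7 [0.037 0.104]
profile -26..26mm(+y): [131, 132, 134, 134, 126, 136, 146, 172, 192, 202, 202, 156, 88, 89, 89, 125, 192, 202, 185, 185, 171, 157, 155, 138, 127, 127, 128]
```

```bash
python3 -m pendant '[[0.65,0,-0.007,-0.002,0],[0.65,0,0,0,0],[-1,0,0,0,0],[-1,0,0,0,0],[-1,0,0,0,0],[-1,0,0,0,0],[-1,0,0,0,0]]' 40
python3 -m pendant '[[-1,0,0,-0.04,0],[-1,0,0,-0.04,0],[-1,0,0,0,0],[-1,0,0,0,0]]'
python3 - <<'E'
from h import *
s=snap("wrist","w36.png"); st(); patch("wrist",s["tcp_pos"][:2],2,s,None,None,-.055,-.01)
ends(s["tcp_pos"][:2],-1,s,z=.04+s["tcp_pos"][2]-.031)
plan(.5554,.0945,.111,92)
E
```

```text
clock: 57.28
tcp_pos: [0.5295, -0.1416, 0.032]
orientation: [0.0, -0.018, 1.0, 0.002]
wrist_force: [-0.2, 0.2, 5.0]
finger_gap: 0.039
grip_force: 41.6
clock: 57.78
tcp_pos: [0.5287, -0.1417, 0.1108]
orientation: [-0.001, -0.018, 1.0, 0.002]
wrist_force: [-0.1, -1.0, -1.3]
finger_gap: 0.0389
grip_force: 41.0
57.825 [ 0.5282 -0.1415  0.1102] [-0.001 -0.018  1.     0.003] 0.03885694867064477 40.980338333174586 [-0.1  0.3 -1.1] [-0.41  0.34 -0.26  0.97  0.   -0.45]
profile -26..26mm(+y): [130, 136, 153, 166, 177, 188, 197, 201, 200, 196, 181, 85, 87, 88, 87, 88, 89, 150, 182, 197, 201, 197, 186, 182, 183, 174, 158]
end at 0.4677 => centre x 0.5277 [197, 193, 193, 193, 192, 194, 193, 189, 82, 84, 85, 79, 83]
turn deg 0.09 rad 0.0015 then shift tool mm [-35.4 234.9   0.4]
```

```bash
python3 -m pendant '[[-1,-0.0072,0.047,0,0],[-1,-0.0072,0.047,0,0],[-1,-0.0072,0.047,0,0],[-1,-0.0072,0.047,0,0],[-1,-0.0072,0.047,0,0],[-1,0,0,0,0],[-1,0,0,0,0]]'
python3 - <<'E'
from h import *
s=snap("wrist","w37.png"); st(); plan(.5559,.0945,.0425,92); patch("wrist",s["tcp_pos"][:2],2,s,None,None,-.055,-.01)
blanks("wrist",s,.04)
for l in env.recognise("wrist","blank_1"): print(round(l["score"],2),np.round(l["centre"]),np.round(toworld("wrist",l["centre"],.045,s),3))
E
```

```text
clock: 58.7
tcp_pos: [0.5556, 0.0942, 0.1112]
orientation: [-0.001, -0.019, 1.0, 0.002]
wrist_force: [-0.5, -0.3, -0.7]
finger_gap: 0.0387
grip_force: 41.0
58.75 [0.5559 0.0936 0.1115] [-0.001 -0.018  1.     0.002] 0.03863670316980184 41.03630332276225 [ 0.2  0.6 -0.9] [ 0.02  0.37 -0.22  0.98  0.   -0.01]
turn deg 0.06 rad 0.0011 then shift tool mm [-0.2  0.7 69. ]
profile -26..26mm(+y): [112, 118, 133, 144, 154, 163, 173, 175, 174, 171, 153, 73, 75, 76, 75, 75, 76, 134, 157, 172, 175, 171, 160, 157, 157, 149, 136]
blank [349. 204.] [0.5504 0.1594] ang 175.3 [0.12  0.034]
0.88 [263. 232.] [0.567 0.096 0.045]
0.63 [352. 196.] [0.537 0.159 0.045]
```

```bash
python3 -m pendant '[[-1,0,0.0007,0.03,0],[-1,0,0,0.025,0],[-1,0,0,0.0125,0],[-1,0,0,0.0015,0],[-1,0,0,0,0],[-1,0,0,0,0]]'
python3 -m pendant '[[0.15,0,0,0,0],[0.15,0,0,0,0],[0.15,0,0,0,0],[0.15,0,0,-0.02,0],[0.15,0,0,-0.06,0],[0.65,0,0,-0.06,0],[0.65,0,0.04,-0.04,0],[0.65,-0.05,0.02,0,0]]'
python3 -m pendant '[[0.65,-0.02,0,0,0],[0.65,0,0,0,0]]'
python3 - <<'E'
from h import *
s=snap("wrist","w38.png",scale=1.5); st(); b=blanks("wrist",s,.04)
for c,a,l in b: patch("wrist",c,a,s,None,None,-.05,.05)
plan(.549,.327,.077,92)
E
```

```text
clock: 59.55
tcp_pos: [0.5575, 0.0951, 0.0447]
orientation: [0.001, -0.018, 1.0, 0.002]
wrist_force: [0.4, 0.4, -1.8]
finger_gap: 0.0387
grip_force: 41.0
clock: 60.55
tcp_pos: [0.605, 0.158, 0.2302]
orientation: [0.004, -0.019, 1.0, 0.003]
wrist_force: [2.4, -0.1, -0.0]
finger_gap: 0.0709
grip_force: 0.0
clock: 60.8
tcp_pos: [0.6253, 0.1572, 0.2231]
orientation: [-0.0, -0.018, 1.0, 0.002]
wrist_force: [0.0, 0.0, -1.0]
finger_gap: 0.0707
grip_force: 0.0
60.85 [0.6242 0.157  0.2232] [-0.001 -0.018  1.     0.002] 0.07015688186363207 0.0 [ 0.1  0.8 -0.9] [0.12 0.46 0.2  1.31 0.   0.08]
blank [205. 105.] [0.5553 0.0963] ang 1.8 [0.037 0.123]
blank [267. 103.] [0.5515 0.1605] ang 178.1 [0.123 0.036]
profile -26..26mm(+y): [183, 185, 126, 129, 138, 153, 167, 176, 181, 181, 108, 76, 77, 77, 118, 175, 179, 166, 159, 152, 130, 125, 122, 90, 180, 180, 180]
profile -26..26mm(+y): [179, 179, 172, 117, 129, 135, 151, 164, 175, 180, 180, 99, 77, 77, 78, 131, 178, 178, 163, 159, 149, 132, 123, 125, 174, 181, 181]
turn deg 0.1 rad 0.0017 then shift tool mm [ 69.  171.9 147. ]
```

Both blanks lie on the bed with stripes up and centred (x error under about 2 mm). Next I straddle the post loosely and push the jaw shut with the rear finger.

```bash
python3 -m pendant '[[0.3,0.025,0.058,0,0],[0.3,0.025,0.058,0,0],[0.3,0.019,0.056,0,0],[0.3,0,0,0.05,0],[0.3,0,0,0,0],[0.3,0,0,0,0]]' 20
python3 - <<'E'
from h import *
plan(.549,.3275,.074,92); st()
E
```

```text
clock: 61.6
tcp_pos: [0.5498, 0.3246, 0.1759]
orientation: [0.0, -0.018, 1.0, 0.002]
wrist_force: [0.4, -0.6, 0.0]
finger_gap: 0.0552
grip_force: 0.0
turn deg 0.03 rad 0.0005 then shift tool mm [  0.7   2.5 101.9]
61.6 [0.5498 0.3246 0.1759] [ 0.    -0.018  1.     0.002] 0.05522249882847084 0.0 [ 0.4 -0.6  0. ] [0.41 0.46 0.09 1.2  0.   0.37]
```

```bash
python3 -m pendant '[[0.3,0.001,0.003,0.05,0],[0.3,0,0,0.052,0],[0.3,0,0,0,0],[-0.1,0,0,0,0],[-0.1,0,0,0,0],[-0.1,0,0,0,0]]' 
python3 -m pendant '[[-0.1,0,-0.007,0,0],[-0.1,0,-0.015,0,0],[-0.1,0,-0.015,0,0],[-0.1,0,-0.015,0,0],[-0.1,0,-0.015,0,0],[-0.1,0,-0.015,0,0],[-0.1,0,-0.015,0,0],[-0.1,0,0,0,0]]'
python3 - <<'E'
from h import *
st()
E
```

```text
clock: 62.35
tcp_pos: [0.55, 0.3292, 0.0749]
orientation: [0.002, -0.018, 1.0, 0.003]
wrist_force: [-0.5, 0.4, 0.1]
finger_gap: 0.0386
grip_force: 0.0
clock: 63.35
tcp_pos: [0.5513, 0.2296, 0.0716]
orientation: [-0.001, -0.017, 1.0, 0.001]
wrist_force: [-0.6, -0.7, -0.0]
finger_gap: 0.0382
grip_force: 0.0
63.35 [0.5513 0.2296 0.0716] [-0.001 -0.017  1.     0.001] 0.03823970755910039 0.0 [-0.6 -0.7 -0. ] [ 0.26  0.46 -0.18  0.93  0.    0.22]
```

```bash
python3 -m pendant '[[-0.1,0,-0.006,0,0],[-0.1,0,-0.006,0,0],[-0.1,0,-0.006,0,0],[-0.1,0,-0.006,0,0],[-0.1,0,-0.006,0,0],[-0.1,0,-0.006,0,0],[-0.1,0,-0.006,0,0],[-0.1,0,0,0,0]]'
python3 - <<'E'
from h import *
st(); s=snap("wrist","w39.png"); blanks("wrist",s,.04)
for l in env.recognise("wrist","blank_1"): print(round(l["score"],2),np.round(l["centre"]),np.round(toworld("wrist",l["centre"],.048,s),3))
im=cv2.cvtColor(cv2.imread("raw_wrist.png"),cv2.COLOR_BGR2GRAY)
for x in (.51,.525):
    print([int(im[int(round(q[1])),int(round(q[0]))]) for q in [topix("wrist",(x,y,.05),s) for y in np.arange(.06,.19,.003)]])
E
```

```text
clock: 64.35
tcp_pos: [0.5545, 0.1888, 0.0724]
orientation: [0.001, -0.018, 1.0, 0.001]
wrist_force: [0.5, -1.1, -0.1]
finger_gap: 0.0382
grip_force: 0.0
64.35 [0.5545 0.1888 0.0724] [ 0.001 -0.018  1.     0.001] 0.03816823398656834 1.7620294556763838e-05 [ 0.5 -1.1 -0.1] [ 0.19  0.44 -0.22  0.91  0.    0.15]
blank [113. 218.] [0.5495 0.0989] ang 4.9 [0.039 0.111]
blank [175. 211.] [0.542  0.1363] ang 0.3 [0.037 0.096]
0.78 [109. 207.] [0.533 0.102 0.048]
0.75 [174. 197.] [0.526 0.139 0.048]
[72, 72, 73, 71, 75, 76, 65, 182, 112, 178, 176, 78, 77, 161, 181, 167, 162, 153, 136, 136, 127, 118, 162, 182, 127, 77, 78, 161, 182, 160, 158, 140, 138, 209, 207, 209, 183, 75, 182, 183, 182, 182, 182, 182]
[74, 71, 73, 73, 74, 75, 74, 175, 138, 179, 178, 77, 77, 56, 179, 168, 161, 155, 136, 134, 124, 119, 145, 181, 177, 79, 77, 100, 181, 166, 165, 140, 134, 206, 207, 206, 201, 57, 81, 77, 84, 80, 81, 81]
```

```bash
python3 -m pendant '[[-0.1,0,-0.004,0,0],[-0.1,0,-0.004,0,0],[-0.1,0,-0.004,0,0],[-0.1,0,-0.004,0,0],[-0.1,0,-0.004,0,0],[-0.1,0,0,0,0]]'
python3 - <<'E'
from h import *
st(); s=snap("wrist","w40.png")
im=cv2.cvtColor(cv2.imread("raw_wrist.png"),cv2.COLOR_BGR2GRAY)
for x in (.51,.525):
    print([int(im[int(round(q[1])),int(round(q[0]))]) for q in [topix("wrist",(x,y,.05),s) for y in np.arange(.045,.16,.003)]])
E
```

```text
clock: 65.2
tcp_pos: [0.5548, 0.1693, 0.0722]
orientation: [0.0, -0.018, 1.0, 0.002]
wrist_force: [1.3, 1.6, 0.2]
finger_gap: 0.0382
grip_force: 1.0
65.2 [0.5548 0.1693 0.0722] [ 0.    -0.018  1.     0.002] 0.03819207030777861 0.9882583469152451 [1.3 1.6 0.2] [ 0.16  0.43 -0.23  0.91  0.    0.12]
[197, 196, 185, 75, 74, 72, 74, 116, 179, 174, 77, 78, 91, 180, 167, 163, 154, 139, 139, 113, 135, 176, 179, 79, 79, 78, 174, 173, 164, 151, 140, 199, 211, 208, 211, 80, 187, 184, 184]
[196, 198, 189, 74, 75, 73, 74, 111, 174, 178, 78, 78, 79, 182, 172, 162, 160, 137, 137, 122, 123, 176, 182, 75, 79, 80, 168, 175, 162, 156, 137, 94, 211, 208, 210, 80, 77, 81, 83]
```

```bash
python3 -m pendant '[[-0.1,0,-0.002,0,0],[-0.1,0,-0.002,0,0],[-0.1,0,-0.001,0,0],[-0.1,0,0,0,0]]'
python3 -m pendant '[[-0.1,0,-0.001,0,0],[-0.1,0,-0.001,0,0],[-0.1,0,0,0,0]]'
python3 -m pendant '[[-0.1,0,-0.001,0,0],[-0.1,0,0,0,0]]'
python3 -m pendant '[[-0.1,0,-0.001,0,0],[-0.1,0,0,0,0]]'
```

```text
clock: 65.75
tcp_pos: [0.5544, 0.1647, 0.0719]
orientation: [-0.0, -0.018, 1.0, 0.002]
wrist_force: [0.3, 3.2, 1.5]
finger_gap: 0.0386
grip_force: 1.7
clock: 66.12
tcp_pos: [0.5546, 0.1627, 0.0719]
orientation: [-0.0, -0.018, 1.0, 0.002]
wrist_force: [-0.3, 2.5, 1.5]
finger_gap: 0.0385
grip_force: 1.8
clock: 66.38
tcp_pos: [0.5546, 0.1619, 0.0719]
orientation: [-0.0, -0.018, 1.0, 0.002]
wrist_force: [-0.5, 3.6, 1.8]
finger_gap: 0.0383
grip_force: 2.2
clock: 66.62
tcp_pos: [0.5546, 0.1618, 0.0719]
orientation: [-0.0, -0.019, 1.0, 0.003]
wrist_force: [-1.4, 7.0, 1.6]
finger_gap: 0.0381
grip_force: 3.8
```

```bash
python3 -m pendant '[[-0.1,0,-0.001,0,0],[-0.1,0,0,0,0]]'
python3 -m pendant '[[-0.1,0,-0.0003,0,0],[-0.1,0,0,0,0]]'
```

```text
clock: 66.88
tcp_pos: [0.5546, 0.1618, 0.0718]
orientation: [-0.0, -0.019, 1.0, 0.004]
wrist_force: [0.0, 11.1, 0.8]
finger_gap: 0.0384
grip_force: 5.5
clock: 67.12
tcp_pos: [0.5546, 0.1618, 0.0718]
orientation: [-0.0, -0.019, 1.0, 0.004]
wrist_force: [-0.6, 12.1, 1.2]
finger_gap: 0.0384
grip_force: 5.9
```

Wrist force is about 12 N, so roughly 10 N reaches the row after jaw friction. I hold it for a second, then back off.

```bash
python3 -m pendant '[[-0.1,0,0,0,0],[-0.1,0,0,0,0],[-0.1,0,0,0,0],[-0.1,0,0,0,0],[-0.1,0,0,0,0],[-0.1,0,0,0,0],[-0.1,0,0,0,0],[-0.1,0,0,0,0]]'
python3 -m pendant '[[-0.1,0,0.001,0,0],[-0.1,0,0.002,0,0],[-0.1,0,0.004,0,0],[-0.1,0,0.003,0,0],[-0.1,0,0,0,0],[-0.1,0,0,-0.03,0],[-0.1,0,0,-0.06,0],[-0.1,0,0,-0.06,0]]'
python3 -m pendant '[[0.65,-0.03,-0.03,0,0],[0.65,-0.04,-0.03,0,0],[0.65,0,0,0,0],[0.65,0,0,0,0]]'
python3 - <<'E'
from h import *
st(); s=snap("wrist","w41.png",scale=1.5)
E
```

```text
clock: 68.12
tcp_pos: [0.5546, 0.1618, 0.0718]
orientation: [-0.0, -0.019, 1.0, 0.004]
wrist_force: [-1.1, 12.2, 0.7]
finger_gap: 0.0386
grip_force: 5.9
clock: 69.12
tcp_pos: [0.554, 0.1685, 0.2231]
orientation: [-0.001, -0.018, 1.0, 0.002]
wrist_force: [1.3, 0.2, 0.6]
finger_gap: 0.0384
grip_force: 0.0
clock: 69.62
tcp_pos: [0.6261, 0.1113, 0.2211]
orientation: [-0.001, -0.018, 1.0, 0.002]
wrist_force: [-0.5, 0.7, -0.0]
finger_gap: 0.0703
grip_force: 0.0
69.625 [0.6261 0.1113 0.2211] [-0.001 -0.018  1.     0.002] 0.07031509687330374 0.0 [-0.5  0.7 -0. ] [0.05 0.44 0.17 1.3  0.   0.01]
```

View pics/w41.png

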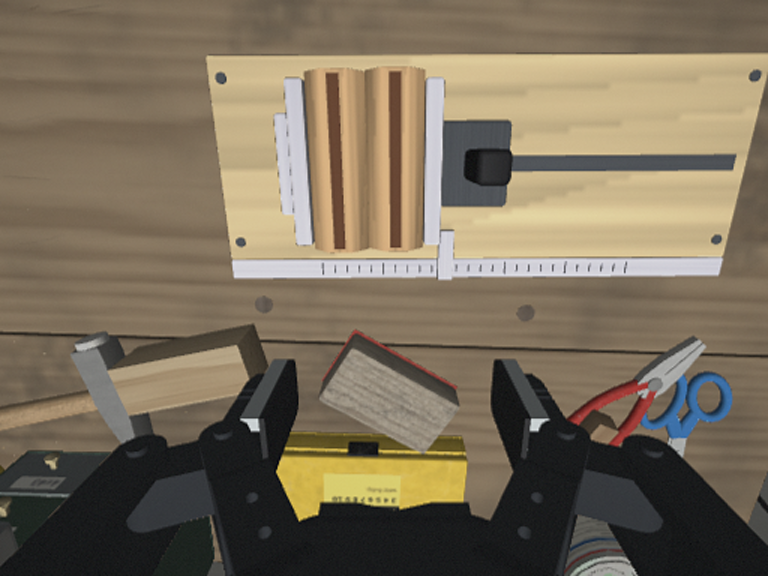

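The row is closed between the jaws, with both stripes on top at px (225,107) and (263,107). The blanks overhang the jaw ends evenly and the robot is clear, so I hand in.

```bash
python3 -c "
from workcell import env
print(env.hand_in())"
```

```text
the job is handed in; nothing more can be done
None
```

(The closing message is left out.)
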